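Reset the lever behind the coder's guard sash

TASK

Raise the clear guard sash of the bench coder all the way up, swing the lever behind it until its pointer lines up with the clamp on the arc, then with the lever left there pull the sash fully down again. Do not shift the clamp, and leave the sample bottle in the coder and the other loose things on the bench standing where they are.

Things in the scene. Friction and masses are not known exactly. Their poses are not given: they have to be found in the camera images.
- coder: Bench bottle coder, fixed: white base plate 270 x 380 x 30 mm (x, y, z), origin at the centre of its underside, x axis from its front (robot's side) to its back, y left, z up. 22 mm posts at local (-115, +-178) mm, 530 mm high, guide the sash; clear side walls at y = +-178 mm; roof grille at 275 to 290 mm height behind the sash. Opens only at the front.
- sash (a joint): Height (m) to which the sash is raised: 0 fully down on the base plate, 0.215 at its upper stop. It weighs 0.3 kg, slides stiffly straight up and stays where it is left (about 9 N to raise, 3 N to lower).
- sash_handle (a point): Middle of the upright bar of the sash's D-handle: dark steel bar 12 mm thick, 80 mm long, vertical, 62 mm in front (local -x) of the sash, joined to it at both ends by 12 mm rods; it is near the sash's right end, local y = -110 mm. 110 mm above the bench when the sash is down. Axes as the coder's.
- sash_edge (a point): Middle of the lower edge of the sash: clear sheet 330 mm wide, 240 mm high, 5 mm thick with 12 mm thick aluminium rails, at local x = -115 mm; the edge is 30 mm above the bench when down, 245 mm when fully up.
- lever (a joint): Angle (rad) of the lever: 0 upright, positive leaning to the coder's left (+y), range -0.7 to 0.7. It swings sideways about a level axis along the coder's x and stays where it is left.
- lever_hinge (a point): Point on the lever's axis, 45 mm above the bench, at local (-47, 35) mm.
- lever_knob (a point): Centre of the place to grip on the lever's round black knob: cylinder 24 mm in diameter, 42 mm long, its axis along the coder's x, pointing to the front; this point lies 65 mm from the lever's axis, 40 mm behind the sash's plane; the knob reaches 18 mm further to the front. Turns with the lever.
- lever_tip (a point): Tip of the lever's narrow steel pointer (7 mm wide, 6 mm thick), 103 mm from the lever's axis; its z axis points along the lever, away from the hinge. The lever's flat bar is 28 mm behind the knob's grip point.
- clamp (a joint): Angle (rad) of the clamp on the arc, measured as the lever's angle: the lever lines up with the clamp when both are equal. The clamp is stiff and must not be moved.
- clamp_tip (a point): Inner tip of the dark steel clamp (block 20 x 18 x 24 mm with a 7 mm wide tooth pointing inward), 103 mm from the lever's axis, 14 mm behind the lever's pointer; it sits on a steel arc of 118 mm radius. Its z axis points outward from the hinge.
- sample: White capped bottle, 42 mm diameter, 100 mm high, loose, standing on the base plate inside the coder under the print head, behind and to the right of the lever; origin at the centre of its underside.
- bottle_a: The same kind of bottle, loose on the bench to the left in front of the coder; origin at the centre of its underside.
- bottle_b: The same kind of bottle, loose on the bench to the right in front of the coder; origin at the centre of its underside.
- jar: White jar, 60 mm diameter, 60 mm high, loose on the bench to the left; origin at the centre of its underside.
- tape: Cardboard ring, 90 mm outer diameter, 25 mm high, loose on the bench to the right; origin at the centre of its underside.
- counter_box: Small grey box 70 x 100 x 45 mm, loose on the bench to the left; origin at the centre of its underside.
There are look-alikes about, which are no part of the job. Leave any purple look-alike of the bottle_a alone. What is shaped like the bottle_b but brown or pink is not meant.

How it is judged (in metres and radians):
On the way, in this order (a step that is already met when the one before it is completed fails the run):
1. the sash is raised to the top (within 20 mm of its upper stop) (value of joint sash above 0.195 m), for 0.2 s.
2. with the sash still up (at least 150 mm), the lever is lined up with the clamp within 0.08 rad (angle between the z axis of lever_tip and the z axis of clamp_tip, either way round below 0.08 rad and value of joint sash above 0.15 m), for 0.3 s.
At the end, for the whole second after the job is handed in: The sash is fully down (within 6 mm), the lever rests in line with the clamp (within 0.08 rad, about 8 mm at the pointer's tip), the clamp is where it was, and the bottles and the jar stand upright in their places (value of joint sash below 0.006 m and angle between the z axis of lever_tip and the z axis of clamp_tip, either way round below 0.08 rad and velocity of joint lever between -0.02 and 0.02 rad/s and angle between each of sample, bottle_a, bottle_b, jar's own z axis and vertical below 0.1 rad); the robot touches nothing.
It fails at once if the clamp is shifted by more than 6 mm along the arc (distance of clamp_tip from where it was at the start of the episode above 0.006 m).
It fails at once if sample knocked away (distance of sample from where it was at the start of the episode above 0.02 m).
It fails at once if another loose thing on the bench (bottle, jar, ring, box) knocked more than 30 mm away (distance of any of bottle_a, bottle_b, jar, tape, counter_box from where it was at the start of the episode above 0.03 m).
It also fails if it takes over 64 s, if anything falls off the work surface, if the arm or the gripper's body presses on something with over 40 N, if the wrist force passes 120 N, or if a joint passes its speed limit or range.

ROBOT

A 7-joint arm with a two-finger parallel gripper is mounted at the origin on the work surface. World frame = base frame: x ahead of the robot, y to its left, z up, the work surface at z = 0. Lengths are in m, angles in degrees, forces in N, time in s.
With the tool pointing down it reaches from about 0.425 to 0.825 m from the base axis. Payload 3.6 kg.
Tool frame: the origin (TCP) lies between the finger pads; the fingertips stand env.tips_ahead ahead of it and the grasp point (between the pads) is the TCP (env.tips_ahead is the distance from the TCP to the fingertips, in m); z points along the fingers, y is the line along which they close (so a half turn about z gives the same grasp; the last joint's range is limited). The gripper opens to 93 mm and grips with 3 to 60 N. Pads are 15 mm wide; open, the fingers measure 128 mm over their backs; the gripper's body (75 mm by 188 mm) begins 65 mm behind the grasp point.
Start: joints at [63.512, 35.231, -0.722, 81.555, 0.464, 63.22, -2.315], TCP at [0.274, -0.589, 0.238] pointing down, gripper open.
Joint ranges: [-178.69, 178.69], [-17.37, 117.87], [-77.05, 75.6], [15.02, 138.74], [-78.02, 258.01], [0.78, 113.62], [-162.83, 162.83]. Speed limits (degrees/s): [159.86, 159.86, 180, 180, 180, 180, 180].

INTERFACE

Orientations are given as [roll, pitch, yaw] about the fixed x, y, z axes, in that order (R = Rz(yaw) Ry(pitch) Rx(roll)).
In Python, from rig import env, vision, job gives the robot as it stands.
- The arm moves only by the shell command python3 -m handwheel 'ROWS'. ROWS is JSON, a list of rows, each an object of numbers: "x", "y", "z": the shift along the world's x, y, z normalised to -1 to 1, where 1 is 0.03 m; "rx", "ry", "rz": the turn, a rotation vector about the world's x, y, z normalised to -1 to 1, where 1 is 0.15 rad; "fingers": the closure, from -1 (fully open) to 1 (shut). In form: [{"x": .., "y": .., "z": .., "rx": .., "ry": .., "rz": .., "fingers": ..}, ...]. A call has 1 to 10 rows; each row shifts and turns the commanded pose from where the row before left it; what a row does not reach is not made up. A row lasts 1/10 s, in which the tool goes at most 50 mm and 8.59 degrees, less where a joint would pass 70% of its speed; a pose out of reach is approached as far as the arm can. A call with a number of a shift or a turn outside -1 to 1 is refused whole. A call with a gripper value outside its range is refused whole. The fingers move at their own pace and stop on an object; the grip force is fixed at half the most. Time passes only in rows, so rows that do not move let the fingers close. It gives the time, the measured TCP pose, the force, the opening and the grip force at its end, in the units of the state.
- env.sense(): the state, without advancing time (a new reading comes with each control period).
- vision.grab_frame(name): name is "side" or "top"; returns the picture (384x512x3 uint8, red, green, blue); there is no depth.
- vision.camera_model(name): a dict with "mtx" (3x3 intrinsics, pixels), "R" (3x3) and "t" (3): a world point X has camera coordinates R X + t. Camera axes: x right, y down, z forward; pixel columns grow to the right and rows downward; lengths in m; the calibration is good to about 2 mm. A picture is of the moment at which its call begins. camera_model takes no time and is no camera call.
- job.job_done(): hands the job in; it is judged then, once.
The state is a dict: "time_s": time; "qpos": joint angles; "qvel": joint speeds; "joint_torque": joint torques, N m; "tcp_pos": TCP position; "orientation": TCP orientation; "force": force on the tool from outside, world axes, zero at the start; "wrist_torque": the same for the moment, N m; "finger_gap": finger opening in m; "finger_force": force on a finger pad.
Only numpy, scipy, OpenCV 4.12 (cv2) and the standard library are available. Lean on these libraries where they do the work, as an engineer would, in place of code of your own. Each camera call takes 0.05 s, during which the arm holds its last target. There are 200 camera calls.

## Working session

There is one attempt and no reset: what is moved stays moved. The work goes in short steps, Python scripts to look and compute and a shell command to move; the robot and the scene stay as the last step left them, time stands still between calls to the robot, and variables do not carry over. Pictures are saved under pics/ and viewed, at most 10 in all, crops included, and the job is handed in when it is done.

```bash
ls; mkdir -p pics
python3 - <<'E'
from rig import env,vision,job
import cv2
s=env.sense();print({k:s[k] for k in('time_s','tcp_pos','orientation','finger_gap','force')},env.tips_ahead)
for n in('side','top'):
    cv2.imwrite(f'pics/{n}0.png',vision.grab_frame(n)[...,::-1]); print(n,vision.camera_model(n))
E
```

```text
pics
{'time_s': 0.0, 'tcp_pos': array([ 0.2741079 , -0.58856513,  0.23650718]), 'orientation': array([-1.79856006e+02,  1.98792528e-03,  2.49742222e+01]), 'finger_gap': 0.09306192220553453, 'force': array([-0.47799344,  0.22613362, -0.17867333])} 0.019
side {'mtx': array([[483.45638051,   0.        , 262.09815084],
       [  0.        , 483.45638051, 195.02548507],
       [  0.        ,   0.        ,   1.        ]]), 'R': array([[ 0.98832013,  0.15211686, -0.00915361],
       [ 0.13107136, -0.8791547 , -0.45815642],
       [-0.07774076,  0.45160544, -0.88882445]]), 't': array([-0.55453042, -0.03694832,  1.48280362])}
top {'mtx': array([[483.61939625,   0.        , 256.39336427],
       [  0.        , 483.61939625, 185.32075007],
       [  0.        ,   0.        ,   1.        ]]), 'R': array([[-0.01796735, -0.99960208, -0.02174536],
       [-0.99353176,  0.02028876, -0.11172743],
       [ 0.11212415,  0.01959726, -0.99350094]]), 't': array([0.02912216, 0.53540302, 1.60903451])}
```

View pics/side0.png

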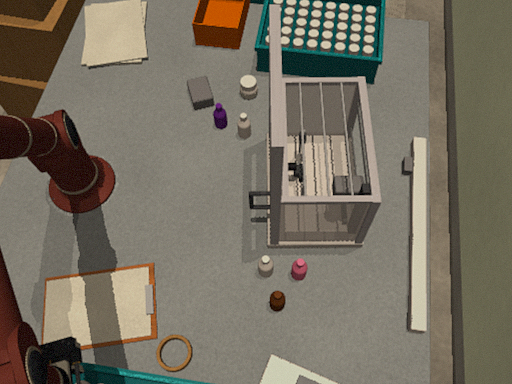

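View pics/top0.png

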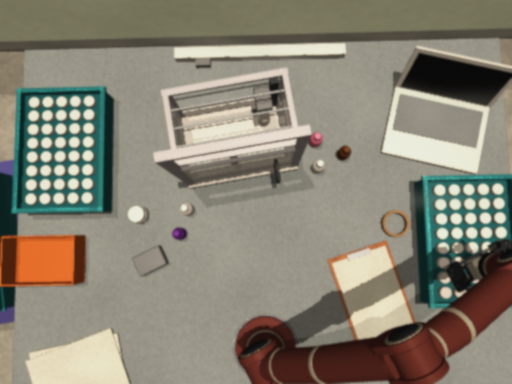

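The side view shows the coder at about (270-380, 75-245) with the dark handle at (260,200) and the lever near (297,165). The top view shows it at (160-310, 70-200), turned about 10°, with the handle at (276,172).
The bottle candidates are white (244,123) = bottle_a, purple (220,116) = decoy, white (265,265) = bottle_b, and pink (299,268) and brown (277,300) = decoys. None of these gets gripped. I'll enlarge the coder next.

Run:
```python
import cv2,numpy as np
a=cv2.imread('pics/side0.png')[60:260,235:390]; b=cv2.imread('pics/top0.png')[60:210,150:335]
a=cv2.resize(a,None,fx=3,fy=3,interpolation=cv2.INTER_CUBIC)
b=cv2.resize(b,(334,271),interpolation=cv2.INTER_CUBIC)
c=np.zeros((600,800,3),np.uint8);c[:,:465]=a;c[:271,466:]=b
# lever zone of side view x6
d=cv2.imread('pics/side0.png')[145:195,284:340]; d=cv2.resize(d,(334,298),interpolation=cv2.INTER_CUBIC); c[290:588,466:]=d
cv2.imwrite('pics/crop1.png',c)
```

```text
(no output)
```

View pics/crop1.png

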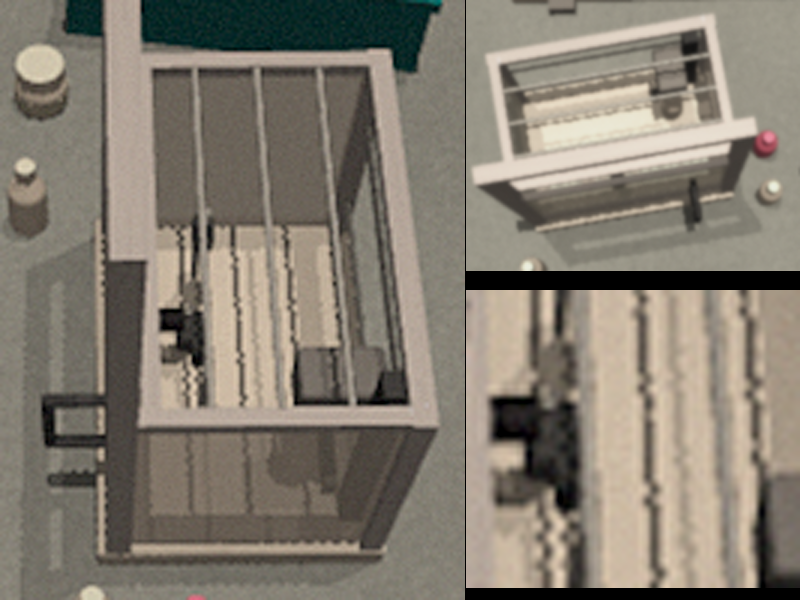

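The enlarged crop shows the knob at about side px (292,166), the lever pointer just above it, a clamp-like dark block at about (302,137), the handle bar at about (251,200), and the base's right corners at (268,243) and (362,243). Next I cast rays through these points.

```bash
cat > h.py <<'E'
import numpy as np,cv2
from rig import vision
CM={n:vision.camera_model(n) for n in('side','top')}
def ray(n,p):
    c=CM[n];d=c['R'].T@np.linalg.solve(c['mtx'],[p[0],p[1],1.]);return -c['R'].T@c['t'],d/np.linalg.norm(d)
def plane(n,p,z):
    o,d=ray(n,p);return o+d*(z-o[2])/d[2]
def tri(ps,pt):
    o1,d1=ray('side',ps);o2,d2=ray('top',pt)
    A=np.c_[d1,-d2];s=np.linalg.lstsq(A,o2-o1,rcond=None)[0]
    a,b=o1+s[0]*d1,o2+s[1]*d2;return (a+b)/2,np.linalg.norm(a-b)
def proj(n,X):
    c=CM[n];q=c['mtx']@(c['R']@np.asarray(X)+c['t']);return q[:2]/q[2]
sc=lambda x,y:(235+x/3-.33,60+y/3-.33)
tc=lambda x,y:(150+(x-466)/1.805-.3,60+y/1.805-.3)
E
python3 - <<'E'
from h import *
np.set_printoptions(precision=4,suppress=True)
print('cams',ray('side',(0,0))[0],ray('top',(0,0))[0])
for k,p,z in[('base FR',(98,550),.03),('base BR',(383,547),.03),('roof BL',(390,50),.29),('roof BR',(437,427),.29),('roof FR',(140,425),.29)]:
    print('side',k,plane('side',sc(*p),z))
for k,p,z in[('roof BL',(487,57),.29),('roof BR',(714,15),.29)]: print('top',k,plane('top',tc(*p),z))
print('roofBL',tri(sc(390,50),tc(487,57)));print('roofBR',tri(sc(437,427),tc(714,15)))
# dark handle in top: pixels of dark blob
for n,(x0,y0,x1,y1) in dict(side=(244,188,270,212),top=(262,150,292,192)).items():
    im=cv2.imread(f'pics/{n}0.png').max(2)[y0:y1,x0:x1]
    print(n,x0,y0);print('\n'.join(' '.join(f'{v:3d}' for v in r) for r in im))
E
```

```text
cams [ 0.6682 -0.6178  1.2959] [ 0.3521 -0.0133  1.659 ]
side base FR [ 0.595  -0.1219  0.03  ]
side base BR [ 0.8576 -0.0794  0.03  ]
side roof BL [0.7971 0.2866 0.29  ]
side roof BR [ 0.854  -0.0842  0.29  ]
side roof FR [ 0.6269 -0.1164  0.29  ]
top roof BL [0.7891 0.2869 0.29  ]
top roof BR [ 0.85   -0.0823  0.29  ]
roofBL (array([0.7944, 0.2892, 0.2849]), np.float64(0.00719671785561155))
roofBR (array([ 0.8535, -0.0821,  0.2847]), np.float64(0.003152360748233646))
side 244 188
116 114 111 106 110 113 111 119 133 132 132 137 119 108 110 110 113 112 108 116 111 113 102 123 184 148
117 119 113 110 110 116 108 121 142 138 136 129 113 110 111 114 115 118 119 114 116 114  96 130 186 157
110 117 117 117 111 119 106 117 133 127 131 124 108 104 113 106 109 107 101 106 111 107  98 121 171 140
116 114 114 120 101  95  82  79  90  83  84  83  84  78  84  73  74  79  83  78  81  81  69  83 113  92
121 118 109 119  95  60  54  53  52  48  54  54  59  58  58  50  58  68  70  68  69  66  57  50  48  50
114 119 118 122  97  48  53  61  65  58  60  58  57  57  63  57  66  72  70  69  71  67  59  
[... 6234 characters left out ...]
 151 152 151 148 132 103  83  80  84 102 127 135 130 128 129 130 131 133 136 136 136 133 132 131 132
150 149 149 149 147 148 148 147 145 133 109  93  92  96 107 123 130 129 127 128 129 131 131 131 132 131 130 130 130 131
150 149 147 144 141 141 140 138 137 131 118 109 111 116 120 124 128 128 126 126 128 130 130 130 130 129 129 129 129 130
145 144 141 136 132 132 132 132 132 130 126 122 123 125 127 126 127 127 126 125 128 129 130 129 127 128 128 129 129 130
133 133 131 129 128 129 130 130 130 129 128 127 127 128 128 126 126 127 127 128 128 129 129 128 128 127 128 129 132 132
126 126 127 128 128 129 130 130 128 128 127 127 128 128 129 127 128 128 129 129 130 129 129 129 130 129 130 131 134 138
```

```bash
cat >> h.py <<'E'
C=np.array([.695,.084]);YAW=np.radians(9.1)
ex=np.array([np.cos(YAW),np.sin(YAW)]);ey=np.array([-ex[1],ex[0]])
def W(x,y,z): return np.r_[C+x*ex+y*ey,z]
def loc(X): d=X[:2]-C; return np.array([d@ex,d@ey,X[2]])
def vplane(n,p,x):  # ray on the coder's vertical plane local x
    o,d=ray(n,p);s=(x-(o[:2]-C)@ex)/(d[:2]@ex);return loc(o+s*d)
E
python3 - <<'E'
from h import *
np.set_printoptions(precision=4,suppress=True)
for k,X in dict(handtop=(-.177,-.11,.15),handbot=(-.177,-.11,.07),roofBL=(.135,.19,.29),roofBR=(.135,-.19,.29),baseFR=(-.135,-.19,.03),baseFL=(-.135,.19,.03),baseBR=(.135,-.19,.03)).items():
    print(k,*(proj(n,W(*X)).round(1) for n in('side','top')))
from math import *
for a in(-.7,-.35,0,.35,.7):
    f=lambda r,x:W(x,.035+r*-0+r*sin(a),.045+r*cos(a))
    for k,r,x in(('knobfront',.065,-.093),('tip',.103,-.047),('clamptip',.103,-.033),('arc',.118,-.033)):print(a,k,*(proj(n,f(r,x)).round(1) for n in('side','top')))
im=cv2.imread('pics/side0.png').max(2)[124:190,284:312]
print('side 284 124')
for i,r in enumerate(im):print(124+i,' '.join(f'{v:3d}' for v in r))
E
```

```text
handtop [249.8 199.2] [278.3 180. ]
handbot [250.7 212. ] [277.7 183. ]
roofBL [365.2  74.6] [159.3  88.3]
roofBR [382.2 201.5] [287.   65.2]
baseFR [266.  243.9] [298.4 168.1]
baseFL [264.9 131.4] [188.4 187.9]
baseBR [362.6 243. ] [283.9  92.2]
-0.7 knobfront [280.1 175.4] [242.3 162.6]
-0.7 tip [297.1 177.7] [246.8 146. ]
-0.7 clamptip [302.1 177.7] [246.1 141.8]
-0.7 arc [302.6 178.7] [248.9 140.6]
-0.35 knobfront [280.  167.4] [236.2 163.2]
-0.35 tip [297.  164.8] [237.  146.6]
-0.35 clamptip [302.1 164.7] [236.3 142.4]
-0.35 arc [302.5 163.7] [237.6 141.2]
0 knobfront [279.9 160. ] [229.3 164.2]
0 tip [296.6 152.8] [225.9 148.2]
0 clamptip [301.7 152.7] [225.2 144. ]
0 arc [302.  149.8] [224.8 143. ]
0.35 knobfront [279.7 154.1] [222.7 165.6]
0.35 tip [296.  143.4] [215.2 150.6]
0.35 clamptip [301.  143.3] [214.5 146.3]
0.35 arc [301.2 139. ] [212.4 145.8]
0.7 knobfront [279.4 150.5] [217.1 167.2]
0.7 tip [295.3 137.8] [206.3 153.3]
0.7 clamptip [300.1 137.8] [205.6 149.1]
0.7 arc [300.2 132.7] [202.2 149. ]
side 284 124
124 177 186 160  96 106 111 104 104 105 107 104 110 107 1
[... 6898 characters left out ...]
 205
184 183 180 179 185 176 169 168 167 178 183 168 197 180  90 154 222 190  84  74 111 155 165 178 208 202 204 206 203
185 182 182 182 178 181 182 167 173 189 184 175 176 145 125 182 201 146 111  99 104 153 162 178 207 204 204 203 205
186 183 179 181 180 192 198 184 198 194 167 173 147  91 157 221 175  97 126 125  75 135 160 168 208 203 207 203 203
187 184 185 179 179 190 204 203 202 198 177 173 174 144 128 192 199 147 112  97  72 134 163 169 206 207 204 202 203
188 187 179 178 180 191 200 204 204 200 193 168 194 187  89 150 219 190  88  52  69 130 165 170 211 203 204 204 204
189 183 184 179 186 186 199 202 203 204 190 171 194 182  90 155 221 185  82  55  71 134 164 180 216 209 205 206 203
```

Run:
```python
import cv2,numpy as np
a=cv2.imread('pics/side0.png')[120:195,280:330]; b=cv2.imread('pics/top0.png')[125:180,190:260]
a=cv2.resize(a,(400,600),interpolation=cv2.INTER_NEAREST); b=cv2.resize(b,(400,314),interpolation=cv2.INTER_CUBIC)
b=cv2.convertScaleAbs(b,alpha=1.3)
c=np.zeros((600,800,3),np.uint8);c[:,:400]=a;c[:314,400:]=b
cv2.imwrite('pics/crop2.png',c)
```

```text
(no output)
```

View pics/crop2.png

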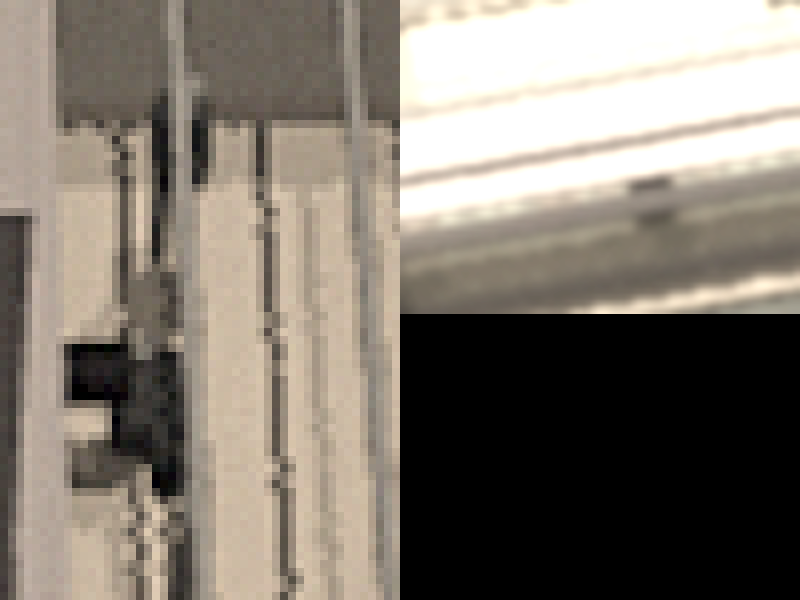

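The knob is at about top px (234.6,160) and side row 166, which puts the lever near -0.28 rad. The clamp block is at about side (302,137). I'll triangulate the handle and estimate the angles.

Run:
```python
from h import *
np.set_printoptions(precision=4,suppress=True)
for a,b in[((250.8,200),(276.8,181.5)),((250.8,193.3),(276.5,180.5)),((250.8,206.5),(276.8,182))]:
    X,e=tri(a,b);print(X,e,loc(X))
print('plane .11',plane('side',(250.8,200),.11),plane('top',(276.8,181.5),.11))
print('clamp',vplane('side',(302.4,137.3),-.033), 'knob',vplane('side',(291.5,166),-.075),tri((290,166),(234.6,160)))
X=tri((290,166),(234.6,160))[0];print(loc(X))
for n,p,h in[('a',(244,131),.0),('b',(265,273),.0),('pink',(299,277),0)]:print(n,plane('side',p,h),loc(plane('side',p,h)))
```

```text
[ 0.5369 -0.0474  0.1335] 0.003965137519637639 [-0.1769 -0.1047  0.1335]
[ 0.5368 -0.0454  0.1681] 0.005790865222772911 [-0.1767 -0.1027  0.1681]
[ 0.5379 -0.0489  0.098 ] 0.00032127471969204595 [-0.1762 -0.1064  0.098 ]
plane .11 [ 0.5361 -0.035   0.11  ] [ 0.5379 -0.0487  0.11  ]
clamp [-0.033   0.0554  0.1941] knob [-0.075  -0.1188  0.3352] (array([0.6207, 0.0902, 0.1004]), np.float64(0.017066863011169872))
[-0.0724  0.0179  0.1004]
a [0.4614 0.2626 0.    ] [-0.2024  0.2133  0.    ]
b [ 0.6    -0.1995  0.    ] [-0.1387 -0.2649  0.    ]
pink [ 0.6949 -0.1969  0.    ] [-0.0446 -0.2773  0.    ]
```

```bash
python3 -m handwheel '[{"x":0.6,"y":0.9,"z":0.6,"fingers":-1},{"x":0.6,"y":0.9,"z":0.6,"rz":-0.93,"fingers":-1},{"x":0.6,"y":0.9,"z":0.6,"rz":-0.93,"fingers":-1},{"x":0.6,"y":0.9,"z":0.6,"fingers":-1},{"x":0.6,"y":1,"fingers":-1},{"x":0.6,"y":1,"fingers":-1},{"x":0.6,"y":1,"fingers":-1},{"x":0.6,"y":1,"fingers":-1},{"x":0,"y":1,"fingers":-1},{"x":0,"y":1,"fingers":-1}]'
python3 -m handwheel '[{"y":1,"fingers":-1},{"y":1,"fingers":-1},{"y":1,"fingers":-1,"rx":0.15,"ry":-0.95},{"y":1,"rx":0.15,"ry":-0.95,"fingers":-1},{"y":1,"rx":0.15,"ry":-0.95,"fingers":-1},{"rx":0.15,"ry":-0.95,"fingers":-1},{"rx":0.15,"ry":-0.95,"fingers":-1},{"fingers":-1},{"fingers":-1}]'; python3 -c "
from rig import env;print(env.sense()['qpos'].round(1))"
```

```text
[63.5 35.3 -0.7 81.6  0.5 63.2 -2.3]validation failed for argument at $[0]...
validation failed for argument at $[0]...
```

```bash
python3 -m handwheel '[{"x":0.6,"y":0.9,"z":0.6,"rx":0,"ry":0,"rz":0,"fingers":-1},{"x":0.6,"y":0.9,"z":0.6,"rx":0,"ry":0,"rz":-0.93,"fingers":-1},{"x":0.6,"y":0.9,"z":0.6,"rx":0,"ry":0,"rz":-0.93,"fingers":-1},{"x":0.6,"y":0.9,"z":0.6,"rx":0,"ry":0,"rz":0,"fingers":-1},{"x":0.6,"y":1,"z":0,"rx":0,"ry":0,"rz":0,"fingers":-1},{"x":0.6,"y":1,"z":0,"rx":0,"ry":0,"rz":0,"fingers":-1},{"x":0.6,"y":1,"z":0,"rx":0,"ry":0,"rz":0,"fingers":-1},{"x":0.6,"y":1,"z":0,"rx":0,"ry":0,"rz":0,"fingers":-1},{"x":0,"y":1,"z":0,"rx":0,"ry":0,"rz":0,"fingers":-1},{"x":0,"y":1,"z":0,"rx":0,"ry":0,"rz":0,"fingers":-1}]'
```

```text
time_s: 1.1
tcp_pos: [0.4186, -0.2994, 0.309]
orientation: [-179.9, 0.0, 9.1]
force: [-0.0, 0.7, -0.0]
finger_gap: 0.093
finger_force: 0.0
```

```bash
python3 -m handwheel '[{"x":0,"y":1,"z":0,"rx":0,"ry":0,"rz":0,"fingers":-1},{"x":0,"y":1,"z":0,"rx":0,"ry":0,"rz":0,"fingers":-1},{"x":0,"y":1,"z":0,"rx":0.15,"ry":-0.95,"rz":0,"fingers":-1},{"x":0,"y":1,"z":0,"rx":0.15,"ry":-0.95,"rz":0,"fingers":-1},{"x":0,"y":1,"z":0,"rx":0.15,"ry":-0.95,"rz":0,"fingers":-1},{"x":0,"y":1,"z":0,"rx":0.15,"ry":-0.95,"rz":0,"fingers":-1},{"x":0,"y":1,"z":0,"rx":0.15,"ry":-0.95,"rz":0,"fingers":-1},{"x":0.5,"y":0.8,"z":-0.9,"rx":0,"ry":0,"rz":0,"fingers":-1},{"x":0.5,"y":0,"z":-0.9,"rx":0,"ry":0,"rz":0,"fingers":-1},{"x":0,"y":0,"z":-0.9,"rx":0,"ry":0,"rz":0,"fingers":-1}]'; python3 -c "
from rig import env;print(env.sense()['qpos'].round(1))"
```

```text
time_s: 2.1
tcp_pos: [0.4542, -0.0825, 0.2394]
orientation: [-179.2, -34.7, 9.9]
force: [0.5, -0.3, -1.1]
finger_gap: 0.0927
finger_force: 0.0
[ 43.4  12.5 -30.5 135.  -72.3   8.9   5.2]
```

```bash
python3 -m handwheel '[{"x":0,"y":0,"z":0,"rx":0,"ry":0,"rz":0,"fingers":-1},{"x":0,"y":0,"z":0,"rx":0,"ry":0,"rz":0,"fingers":-1},{"x":0,"y":0,"z":0,"rx":0,"ry":0,"rz":0,"fingers":-1}]'; python3 -c "
from rig import env;print(env.sense()['qpos'].round(1))"
```

```text
time_s: 2.4
tcp_pos: [0.4541, -0.0857, 0.2415]
orientation: [-179.3, -34.9, 9.6]
force: [0.0, 0.3, 0.9]
finger_gap: 0.0931
finger_force: 0.0
[ 43.6  12.2 -30.1 134.9 -71.9   9.2   4.8]
```

```bash
python3 -m handwheel '[{"x":0.5,"y":0.4,"z":-0.6,"rx":0,"ry":0,"rz":0,"fingers":-1},{"x":0.5,"y":0.4,"z":-0.7,"rx":0,"ry":0,"rz":0,"fingers":-1},{"x":0.4,"y":0.3,"z":-0.7,"rx":0,"ry":0,"rz":0,"fingers":-1},{"x":0,"y":0,"z":0,"rx":0,"ry":0,"rz":0,"fingers":-1},{"x":0,"y":0,"z":0,"rx":0,"ry":0,"rz":0,"fingers":-1}]'
python3 - <<'E'
from rig import env,vision
import cv2
print(env.sense()['qpos'].round(1))
cv2.imwrite('pics/side1.png',vision.grab_frame('side')[...,::-1]);cv2.imwrite('pics/top1.png',vision.grab_frame('top')[...,::-1])
a=cv2.imread('pics/side1.png')[140:250,190:310];b=cv2.imread('pics/top1.png')[140:250,210:330]
c=cv2.hconcat([cv2.resize(a,(400,367)),cv2.resize(b,(400,367))]);cv2.imwrite('pics/c3.png',c)
E
```

```text
time_s: 2.9
tcp_pos: [0.5018, -0.0584, 0.2062]
orientation: [-178.6, -32.9, 9.8]
force: [-0.5, -0.3, -0.6]
finger_gap: 0.0932
finger_force: 0.0
[ 36.3  20.1 -32.  131.4 -77.9   0.9   6.8]
```

View pics/c3.png

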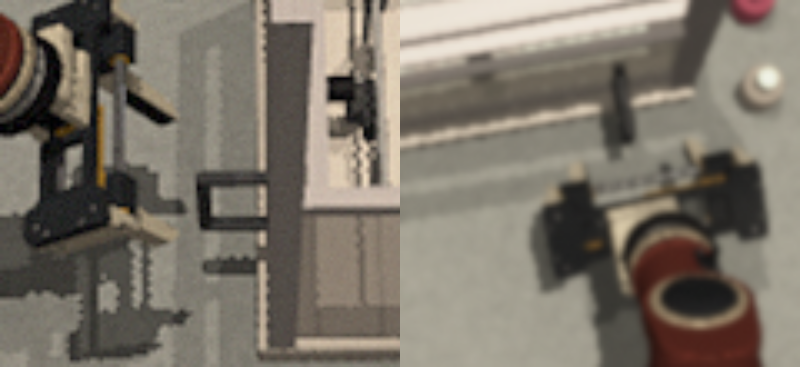

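The handle is clear, ahead of the open gripper (side crop bar at about (205,200)). The wrist sits at its joint limits (q5 -78, q6 0.9), so I'll fit a simple kinematic model to plan a good wrist branch.

```bash
cat > kin.py <<'E'
import numpy as np
from scipy.spatial.transform import Rotation as R
def fk(q,p,s):
    h,L1,L2,L3,o1,o7,e1,e2,b1=p;q=np.radians(q)*s
    A=R.from_euler('z',q[0]+o1);x=np.array([0,0,h])
    A=A*R.from_euler('y',q[1]);x=x+A.apply([b1,0,L1])
    A=A*R.from_euler('z',q[2])*R.from_euler('y',q[3]);x=x+A.apply([e1,0,L2])
    A=A*R.from_euler('z',q[4])*R.from_euler('y',q[5]);x=x+A.apply([e2,0,L3])
    return x,A*R.from_euler('z',q[6]+o7)
E
cat > data.py <<'E'
D=[([63.512,35.231,-.722,81.555,.464,63.22,-2.315],(.2741,-.5886,.2365),(-179.856,0,24.974)),
([43.6,12.2,-30.1,134.9,-71.9,9.2,4.8],(.4541,-.0857,.2415),(-179.3,-34.9,9.6)),
([36.3,20.1,-32.,131.4,-77.9,.9,6.8],(.5018,-.0584,.2062),(-178.6,-32.9,9.8))]
E
python3 - <<'E'
from kin import *;from data import D
from rig import env
import itertools
from scipy.optimize import least_squares
print(env.sense()['tcp_pos'],env.sense()['orientation'],[x for x in dir(env) if x[0]!='_'])
best=[]
for s in itertools.product((1,-1),repeat=4):
    S=np.array([s[0],1,s[1],1,s[2],1,s[3]])
    for o1 in(-2.3,-.04,2.3,3.1):
     for o7 in(0,1.57,3.14,-1.57):
        def f(p):
            r=[]
            for q,x,o in D:
                X,A=fk(q,p,S);B=R.from_euler('xyz',o,degrees=True)
                r+=[*(X-x),*(.3*(B.inv()*A).as_rotvec())]
            return np.r_[r,.1*np.array(p)[6:]]
        m=least_squares(f,[.3,.35,.4,.25,o1,o7,0,0,0]);best.append((m.cost,tuple(S),m.x.round(4)))
best.sort(key=lambda b:b[0])
for b in best[:4]:print(b)
E
```

```text
[ 0.50118028 -0.05877563  0.20618042] [-178.60431515  -32.9303438     9.77071319] ['IKError', 'sense', 'tips_ahead']
(np.float64(2.9949193343943914e-05), (np.int64(-1), np.int64(1), np.int64(-1), np.int64(1), np.int64(-1), np.int64(1), np.int64(-1)), array([ 0.2327,  0.5507,  0.3674,  0.2791, -0.0294,  1.5453, -0.0023,
        0.0023,  0.006 ]))
(np.float64(2.9949193343943917e-05), (np.int64(-1), np.int64(1), np.int64(-1), np.int64(1), np.int64(-1), np.int64(1), np.int64(-1)), array([ 0.2327,  0.5507,  0.3674,  0.2791, -0.0294,  1.5453, -0.0023,
        0.0023,  0.006 ]))
(np.float64(2.9949193343944178e-05), (np.int64(-1), np.int64(1), np.int64(-1), np.int64(1), np.int64(-1), np.int64(1), np.int64(-1)), array([ 0.2327,  0.5507,  0.3674,  0.2791, -0.0294,  1.5453, -0.0023,
        0.0023,  0.006 ]))
(np.float64(2.994919334394444e-05), (np.int64(-1), np.int64(1), np.int64(-1), np.int64(1), np.int64(-1), np.int64(1), np.int64(-1)), array([ 0.2327,  0.5507,  0.3674,  0.2791, -0.0294,  1.5453, -0.0023,
        0.0023,  0.006 ]))
```

```bash
cat >> kin.py <<'E'
P=[.2327,.5507,.3674,.2791,-.0294,1.5453,-.0023,.0023,.006];S=np.array([-1,1,-1,1,-1,1,-1])
lo=np.array([-178.69,-17.37,-77.05,15.02,-78.02,.78,-162.83]);hi=np.array([178.69,117.87,75.6,138.74,258.01,113.62,162.83])
from scipy.optimize import least_squares
def rot(tilt,flip=0,yaw=9.1):
    c=R.from_euler('xyz',[180,0,yaw],degrees=True); e=np.array([-np.sin(np.radians(yaw)),np.cos(np.radians(yaw)),0])
    return R.from_rotvec(-np.radians(tilt)*e)*c*R.from_euler('z',180*flip,degrees=True)
def ik(x,A,q0,m=3,w=0):
    f=lambda q:np.r_[(lambda X,B:[*(10*(X-x)),*(3*(A.inv()*B).as_rotvec())])(*fk(q,P,S)),w*(q-q0)/100]
    r=least_squares(f,np.clip(q0,lo+m+.1,hi-m-.1),bounds=(lo+m,hi-m),x_scale=30);return r.x,r.cost
E
python3 - <<'E'
from kin import *
rng=np.random.default_rng(0);np.set_printoptions(precision=0,suppress=True)
T=dict(h0=(.537,-.047,.125),h1=(.537,-.047,.34),lev=(.615,.10,.105))
for n,x in T.items():
  for t in(30,40,50,60,75):
    for fl in(0,1):
        sol=[]
        for k in range(12):
            q0=rng.uniform(lo+5,hi-5); q0[0]=rng.uniform(-60,60)
            q,c=ik(np.array(x),rot(t,fl),q0)
            if c<1e-5:sol.append(q)
        sol.sort(key=lambda q:-np.min(np.minimum(q-lo,hi-q)))
        print(n,t,fl,len(sol),*(q.round() for q in sol[:2]))
E
```

```text
h0 30 0 5 [  5.  29.   5. 130. 235.  15.  50.] [ -9.  31.  25. 130. 250.  24.  35.]
h0 30 1 9 [ 47.  44. -64. 130. 105.  33.   4.] [ 46.  44. -63. 130. 105.  33.   4.]
h0 40 0 0
h0 40 1 0
h0 50 0 0
h0 50 1 0
h0 60 0 0
h0 60 1 0
h0 75 0 0
h0 75 1 0
h1 30 0 7 [-26.  12.  42. 113. -36.  36. -41.] [ -6.  10.  17. 113. -25.  32. -52.]
h1 30 1 7 [ 48.  13. -51. 113.   9.  30.  94.] [ 44.  12. -44. 113.   4.  29.  99.]
h1 40 0 6 [-12.   8.  26. 120. -53.  23. -23.] [ 13.   7.  -3. 120. -43.  19. -33.]
h1 40 1 10 [ 23.   8. -15. 120. -38.  18. 141.] [ 34.   8. -28. 120. -30.  16. 133.]
h1 50 0 8 [ 54.  10. -49. 128. 248.   7.  37.] [ 58.  12. -55. 128. 240.   5.  45.]
h1 50 1 4 [ 69.  17. -73. 128. 115.   6.  -9.] [ 69.  17. -74. 128. 114.   6.  -9.]
h1 60 0 6 [-38.  20.  71. 135. 245.  51.  38.] [-36.  18.  66. 135. 244.  48.  40.]
h1 60 1 5 [ 68.  20. -71. 135. 173.  21. -64.] [ -26.   13.   51.  135.  240.   42. -135.]
h1 75 0 0
h1 75 1 0
lev 30 0 4 [ -5.  36. -10. 119. 130.   8. 140.] [-15.  36.   6. 120. 213.   6.  54.]
lev 30 1 7 [ 21.  46. -53. 119. 101.  36.  -5.] [ 17.  43. -45. 119. 102.  29.  -7.]
lev 40 0 3 [  9.  41. -31. 126. 142.  31. 132.] [-25.  39.  21. 127. 207.  27.  58.]
lev 40 1 11 [ 20.  48. -51. 126. 128.  42. -29.] [ 16.  44. -44. 126. 133.  37. -36.]
lev 50 0 5 [-45.  55.  57. 132. 217.  58.  34.] [-30.  44.  30. 133. 201.  47.  60.]
lev 50 1 8 [ 22.  53. -55. 132. 144.  57. -40.] [ 18.  49. -46. 132. 148.  53. -47.]
lev 60 0 0
lev 60 1 0
lev 75 0 0
lev 75 1 0
```

```bash
python3 -m handwheel '[{"x":-0.5,"y":0,"z":0.3,"rx":-0.15,"ry":0.9,"rz":0,"fingers":-1},{"x":-0.5,"y":0,"z":0,"rx":-0.15,"ry":0.9,"rz":0,"fingers":-1},{"x":0,"y":0,"z":0,"rx":0,"ry":0.3,"rz":0,"fingers":-1},{"x":0,"y":0,"z":0,"rx":0,"ry":0,"rz":0,"fingers":-1},{"x":0,"y":0,"z":0,"rx":0,"ry":0,"rz":0,"fingers":-1}]'
python3 - <<'E'
from rig import env
from kin import *
q=env.sense()['qpos'];print(q.round(1)); print(fk(q,P,S)[0])
for z in(.125,.18,.23,.28,.34):
  for t in(10,15,20):
    Q,c=ik(np.array((.537,-.047,z)),rot(t),q,w=.02);print(z,t,Q.round(0),'%.1e'%c)
E
```

```text
time_s: 3.5
tcp_pos: [0.5028, -0.0537, 0.1946]
orientation: [-177.2, -26.8, 9.9]
force: [-0.1, 0.4, 0.2]
finger_gap: 0.0931
finger_force: 0.0
[  8.3  19.3   3.  128.  -57.5  15.3 -14.8]
[ 0.50074803 -0.04817896  0.19363104]
0.125 10 [-13.  33.  27. 115. -37.  30. -41.] 5.3e-05
0.125 15 [ -9.  31.  21. 119. -44.  23. -33.] 2.8e-05
0.125 20 [ -1.  30.  11. 123. -53.  15. -23.] 7.4e-06
0.18 10 [-15.  28.  29. 112. -29.  37. -48.] 7.9e-05
0.18 15 [-13.  26.  26. 116. -34.  30. -42.] 5.4e-05
0.18 20 [ -8.  25.  21. 119. -42.  24. -35.] 2.8e-05
0.23 10 [-15.  24.  29. 108. -23.  43. -54.] 1.0e-04
0.23 15 [-14.  22.  28. 112. -27.  37. -50.] 8.1e-05
0.23 20 [-12.  21.  25. 116. -32.  30. -44.] 5.5e-05
0.28 10 [-15.  21.  27. 104. -17.  50. -60.] 1.3e-04
0.28 15 [-14.  19.  26. 107. -20.  43. -57.] 1.1e-04
0.28 20 [-12.  17.  25. 111. -24.  37. -53.] 8.5e-05
0.34 10 [-13.  17.  24.  98. -12.  58. -65.] 1.6e-04
0.34 15 [-12.  15.  23. 101. -14.  51. -64.] 1.4e-04
0.34 20 [-10.  13.  21. 105. -16.  45. -61.] 1.2e-04
```

```bash
python3 -m handwheel '[{"x":0,"y":0,"z":0,"rx":-0.15,"ry":0.95,"rz":0,"fingers":-1},{"x":0,"y":0,"z":0,"rx":0,"ry":0.1,"rz":0,"fingers":-1},{"x":0.3,"y":0,"z":-0.6,"rx":0,"ry":0,"rz":0,"fingers":-1},{"x":0.3,"y":0,"z":-0.6,"rx":0,"ry":0,"rz":0,"fingers":-1},{"x":0,"y":0,"z":0,"rx":0,"ry":0,"rz":0,"fingers":-1},{"x":0,"y":0,"z":0,"rx":0,"ry":0,"rz":0,"fingers":-1},{"x":0,"y":0,"z":0,"rx":0,"ry":0,"rz":0,"fingers":-1}]'
python3 - <<'E'
from rig import env
q=env.sense()['qpos'];print(q.round(1))
E
```

```text
time_s: 4.2
tcp_pos: [0.5234, -0.0517, 0.158]
orientation: [-176.2, -21.1, 9.7]
force: [0.1, -0.7, 0.6]
finger_gap: 0.0929
finger_force: 0.0
[  2.2  25.4   9.6 123.3 -50.2  19.4 -23.3]
```

```bash
python3 -m handwheel '[{"x":0.25,"y":0.1,"z":-0.55,"rx":-0.4,"ry":0,"rz":-0.15,"fingers":-1},{"x":0.2,"y":0.07,"z":-0.55,"rx":0,"ry":0.2,"rz":0,"fingers":-1},{"x":0,"y":0,"z":0,"rx":0,"ry":0,"rz":0,"fingers":-1},{"x":0,"y":0,"z":0,"rx":0,"ry":0,"rz":0,"fingers":-1}]'
python3 - <<'E'
from rig import env,vision
import cv2
q=env.sense()['qpos'];print(q.round(1))
a=vision.grab_frame('side')[150:250,200:300,::-1];b=vision.grab_frame('top')[130:230,220:320,::-1]
cv2.imwrite('pics/c4.png',cv2.hconcat([cv2.resize(a,(400,400)),cv2.resize(b,(400,400))]))
E
```

```text
time_s: 4.6
tcp_pos: [0.5372, -0.0463, 0.1249]
orientation: [-179.5, -18.8, 9.7]
force: [0.2, 0.5, 0.2]
finger_gap: 0.0931
finger_force: 0.0
[ -3.   29.7  12.2 122.5 -49.4  15.5 -27. ]
```

View pics/c4.png

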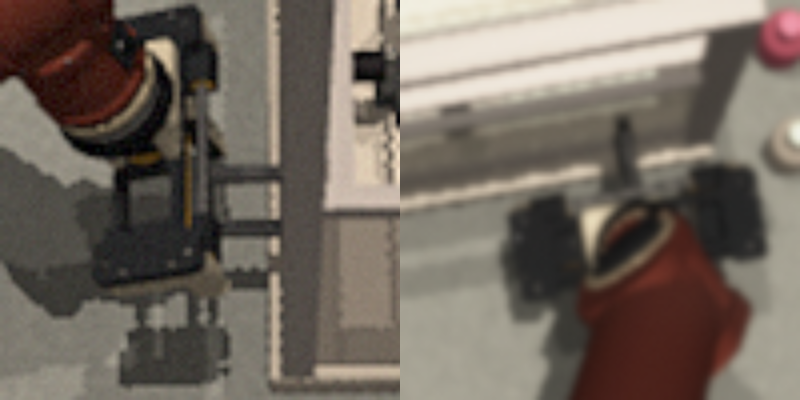

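The handle's two rods (side crop (245,173) and (250,227)) run into the space between the fingers, and the bar sits under the palm between the pads. Closing now.

```bash
python3 -m handwheel '[{"x":0,"y":0,"z":0,"rx":0,"ry":0,"rz":0,"fingers":1},{"x":0,"y":0,"z":0,"rx":0,"ry":0,"rz":0,"fingers":1},{"x":0,"y":0,"z":0,"rx":0,"ry":0,"rz":0,"fingers":1},{"x":0,"y":0,"z":0,"rx":0,"ry":0,"rz":0,"fingers":1},{"x":0,"y":0,"z":0,"rx":0,"ry":0,"rz":0,"fingers":1},{"x":0,"y":0,"z":0,"rx":0,"ry":0,"rz":0,"fingers":1}]'
```

```text
time_s: 5.3
tcp_pos: [0.5372, -0.0461, 0.1243]
orientation: [-179.5, -18.7, 9.7]
force: [-0.4, 0.4, 0.6]
finger_gap: 0.0498
finger_force: 0.0
```

```bash
python3 -m handwheel '[{"x":0,"y":0,"z":0,"rx":0,"ry":0,"rz":0,"fingers":1},{"x":0,"y":0,"z":0,"rx":0,"ry":0,"rz":0,"fingers":1},{"x":0,"y":0,"z":0,"rx":0,"ry":0,"rz":0,"fingers":1},{"x":0,"y":0,"z":0,"rx":0,"ry":0,"rz":0,"fingers":1},{"x":0,"y":0,"z":0,"rx":0,"ry":0,"rz":0,"fingers":1},{"x":0,"y":0,"z":0,"rx":0,"ry":0,"rz":0,"fingers":1},{"x":0,"y":0,"z":0,"rx":0,"ry":0,"rz":0,"fingers":1}]'
```

```text
time_s: 6.0
tcp_pos: [0.5384, -0.0528, 0.1243]
orientation: [179.9, -18.9, 9.4]
force: [2.9, -7.9, -5.2]
finger_gap: 0.0114
finger_force: 30.0
```

```bash
python3 -m handwheel '[{"x":0.03,"y":-0.2,"z":0.2,"rx":0,"ry":0,"rz":0,"fingers":1},{"x":0,"y":0,"z":0.4,"rx":0,"ry":0,"rz":0,"fingers":1},{"x":0,"y":0,"z":0.5,"rx":0,"ry":0,"rz":0,"fingers":1},{"x":0,"y":0,"z":0.5,"rx":0,"ry":0,"rz":0,"fingers":1},{"x":0,"y":0,"z":0.5,"rx":0,"ry":0,"rz":0,"fingers":1},{"x":0,"y":0,"z":0.5,"rx":0,"ry":0,"rz":0,"fingers":1}]'
python3 - <<'E'
from rig import env
q=env.sense()['qpos'];print(q.round(1))
E
```

```text
time_s: 6.6
tcp_pos: [0.5384, -0.0529, 0.2018]
orientation: [-179.7, -18.7, 9.7]
force: [4.9, -0.5, -8.7]
finger_gap: 0.0116
finger_force: 30.0
[-12.9  23.5  26.5 117.7 -37.6  28.2 -38.6]
```

```bash
python3 -m handwheel '[{"x":0,"y":0,"z":0.5,"rx":0,"ry":0,"rz":0,"fingers":1},{"x":0,"y":0,"z":0.5,"rx":0,"ry":0,"rz":0,"fingers":1},{"x":0,"y":0,"z":0.5,"rx":0,"ry":0,"rz":0,"fingers":1},{"x":0,"y":0,"z":0.5,"rx":0,"ry":0,"rz":0,"fingers":1},{"x":0,"y":0,"z":0.5,"rx":0,"ry":0,"rz":0,"fingers":1},{"x":0,"y":0,"z":0.5,"rx":0,"ry":0,"rz":0,"fingers":1},{"x":0,"y":0,"z":0.4,"rx":0,"ry":0,"rz":0,"fingers":1}]'
python3 -m handwheel '[{"x":0,"y":0,"z":0.4,"rx":0,"ry":0,"rz":0,"fingers":1},{"x":0,"y":0,"z":0.2,"rx":0,"ry":0,"rz":0,"fingers":1},{"x":0,"y":0,"z":0,"rx":0,"ry":0,"rz":0,"fingers":1}]'
```

```text
time_s: 7.3
tcp_pos: [0.5378, -0.0529, 0.3027]
orientation: [-179.7, -18.6, 9.8]
force: [20.0, -5.1, -44.1]
finger_gap: 0.0115
finger_force: 29.8
time_s: 7.6
tcp_pos: [0.5329, -0.0537, 0.3134]
orientation: [-179.7, -17.7, 9.7]
force: [10.6, -6.4, -31.8]
finger_gap: 0.0113
finger_force: 29.9
```

Run:
```python
from rig import env,vision
import cv2
from h import *
q=env.sense();print(q['force'],q['qpos'].round(1))
a=vision.grab_frame('side')[:,:,::-1];b=vision.grab_frame('top')[:,:,::-1]
cv2.imwrite('pics/side5.png',a);cv2.imwrite('pics/top5.png',b)
a=a[60:250,230:380];b=b[100:220,150:320]
cv2.imwrite('pics/c5.png',cv2.hconcat([cv2.resize(a,(450,570)),cv2.resize(b,(340,570*340//340))[:,:]]) if 0 else cv2.hconcat([cv2.resize(a,(395,500)),cv2.copyMakeBorder(cv2.resize(b,(400,282)),0,218,0,0,0)]))
for s in(.15,.18,.2,.215):
    print(s,'edge R/L',[proj(n,W(-.115,y,.03+s)).round(1).tolist() for n in('side','top') for y in(-.165,.165)],'handle top', [proj(n,W(-.177,-.11,.15+s)).round(1).tolist() for n in('side','top')],'sash top',[proj(n,W(-.115,y,.27+s)).round(1).tolist() for n in('side','top') for y in(-.165,.165)])
```

```text
[ 10.60138747  -6.37452333 -31.78316392] [-22.   15.7  36.8 108.1 -23.2  44.9 -53.4]
0.15 edge R/L [[273.7, 212.9], [271.7, 108.4], [292.4, 156.1], [187.4, 175.0]] handle top [[247.8, 170.8], [279.5, 173.6]] sash top [[275.1, 164.5], [272.5, 47.2], [297.2, 140.3], [172.4, 162.8]]
0.18 edge R/L [[273.8, 207.8], [271.8, 101.8], [292.9, 154.4], [185.8, 173.7]] handle top [[247.4, 164.3], [279.8, 172.1]] sash top [[275.3, 156.9], [272.7, 37.9], [297.9, 137.9], [170.1, 160.9]]
0.2 edge R/L [[273.9, 204.3], [271.9, 97.3], [293.3, 153.3], [184.7, 172.8]] handle top [[247.1, 159.8], [280.0, 171.1]] sash top [[275.4, 151.7], [272.8, 31.5], [298.4, 136.2], [168.5, 159.6]]
0.215 edge R/L [[274.0, 201.5], [271.9, 93.8], [293.5, 152.4], [183.9, 172.1]] handle top [[246.8, 156.3], [280.1, 170.3]] sash top [[275.5, 147.6], [272.8, 26.6], [298.8, 134.9], [167.3, 158.6]]
```

View pics/c5.png

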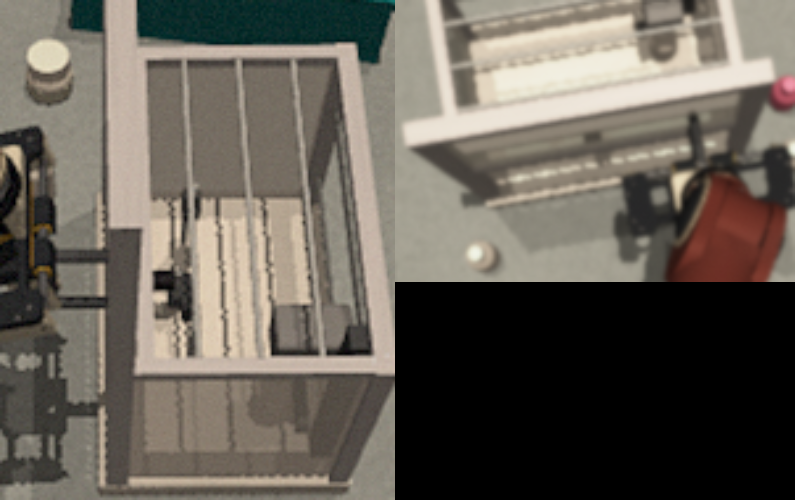

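The rods are at side rows about 157 and 174, so the sash is at about 0.21. It started roughly 30 mm open, which fits the stop being felt at TCP z 0.31. I'll relieve the load and release.

```bash
python3 -m handwheel '[{"x":0,"y":0,"z":-0.3,"rx":0,"ry":0,"rz":0,"fingers":1},{"x":0,"y":0,"z":-0.1,"rx":0,"ry":0,"rz":0,"fingers":1},{"x":0,"y":0,"z":0,"rx":0,"ry":0,"rz":0,"fingers":1}]'
```

```text
time_s: 8.0
tcp_pos: [0.533, -0.0538, 0.3067]
orientation: [-179.4, -18.0, 9.6]
force: [-5.3, -3.1, -4.0]
finger_gap: 0.0114
finger_force: 30.0
```

```bash
python3 -m handwheel '[{"x":0,"y":0,"z":0,"rx":0,"ry":0,"rz":0,"fingers":-1},{"x":0,"y":0,"z":0,"rx":0,"ry":0,"rz":0,"fingers":-1},{"x":0,"y":0,"z":0,"rx":0,"ry":0,"rz":0,"fingers":-1},{"x":0,"y":0,"z":0,"rx":0,"ry":0,"rz":0,"fingers":-1},{"x":0,"y":0,"z":0,"rx":0,"ry":0,"rz":0,"fingers":-1},{"x":0,"y":0,"z":0,"rx":0,"ry":0,"rz":0,"fingers":-1},{"x":-0.3,"y":0,"z":0.2,"rx":0,"ry":0,"rz":0,"fingers":-1},{"x":-0.6,"y":-0.1,"z":0.4,"rx":0,"ry":0,"rz":0,"fingers":-1},{"x":-0.8,"y":-0.1,"z":0.5,"rx":0,"ry":0,"rz":0,"fingers":-1},{"x":-0.8,"y":-0.1,"z":0.5,"rx":0,"ry":0,"rz":0,"fingers":-1}]'
python3 - <<'E'
from rig import env
from kin import *
np.set_printoptions(precision=0,suppress=True)
q=env.sense()['qpos'];print(q)
# lever tip contact pose: TCP at local (-.09,.035,.115); candidates on the B branch, and 120 mm back
from h import W
rng=np.random.default_rng(1)
for t in(35,40,45):
  a=np.radians(t);d=np.array([np.sin(a)*np.cos(np.radians(9.1)),np.sin(a)*np.sin(np.radians(9.1)),-np.cos(a)])
  for fl in(0,1):
    best=None
    for k in range(25):
      q0=rng.uniform(lo+5,hi-5);q0[0]=rng.uniform(-50,50)
      Q,c=ik(W(-.088,.02,.115),rot(t,fl),q0,m=6)
      if c>1e-5:continue
      cost=np.abs(Q-q).max()
      if best is None or cost<best[0]:
        Q2,c2=ik(W(-.088,.02,.115)-.12*d,rot(t,fl),Q,m=2,w=.02)
        best=(cost,Q,Q2,c2)
    print(t,fl,best)
E
```

```text
time_s: 9.0
tcp_pos: [0.4617, -0.0615, 0.3588]
orientation: [-179.5, -18.7, 9.7]
force: [-0.2, 1.1, 0.3]
finger_gap: 0.087
finger_force: 0.0
[-27.   5.  40. 112. -14.  48. -60.]
35 0 (np.float64(204.49891150410522), array([ 10.,  38., -30., 124., 129.,  22., 144.]), array([  1.,  19., -14., 129., 120.,   6., 149.]), np.float64(2.1460048027368853e-05))
35 1 (np.float64(123.95568322404044), array([ 30.,  55., -71., 124., 110.,  53.,  -8.]), array([ 37.,  37., -75., 128.,  95.,  42.,  -3.]), np.float64(1.5643701125899125e-05))
40 0 (np.float64(178.5011436137614), array([ -2.,  36., -13., 128., 165.,  24., 106.]), array([ -1.,  20., -12., 134., 163.,  15., 106.]), np.float64(7.645290170836361e-06))
40 1 (np.float64(139.43692234698966), array([ 24.,  48., -56., 128., 126.,  43., -26.]), array([ 31.,  30., -61., 134., 115.,  33., -24.]), np.float64(1.2719264732937084e-05))
45 0 (np.float64(187.5250506296135), array([ 13.,  42., -36., 131., 149.,  39., 127.]), array([ 36.,  40., -75., 137., 117.,  49., 157.]), np.float64(0.006311574412829113))
45 1 (np.float64(149.36372375310626), array([ 24.,  49., -56., 131., 136.,  49., -34.]), array([ 36.,  40., -75., 137., 117.,  49., -23.]), np.float64(0.006251470030701645))
```

```bash
cat > path.py <<'E'
from rig import env
from kin import *
def show(qs):
    pr=[fk(q,P,S) for q in qs]
    for (x0,A0),(x1,A1) in zip(pr,pr[1:]):
        print(((x1-x0)/.03).round(2).tolist(),((A1*A0.inv()).as_rotvec()/.15).round(2).tolist(),'at',x1.round(3).tolist(),'axis',A1.apply([0,0,1]).round(2).tolist())
E
python3 - <<'E'
from path import *
q=env.sense()['qpos'];qb=np.array([31,30,-61,134,115,33,-24.])
show([q+(qb-q)*t for t in np.linspace(0,1,25)])
E
```

```text
[-0.19, -0.15, -0.55] [-0.6, 0.3, 0.64] at [0.445, -0.056, 0.342] axis [0.27, -0.0, -0.96]
[-0.16, -0.17, -0.5] [-0.57, 0.3, 0.67] at [0.44, -0.061, 0.327] axis [0.23, -0.06, -0.97]
[-0.12, -0.19, -0.45] [-0.54, 0.29, 0.69] at [0.436, -0.067, 0.314] axis [0.2, -0.12, -0.97]
[-0.08, -0.19, -0.4] [-0.51, 0.29, 0.72] at [0.434, -0.072, 0.302] axis [0.17, -0.17, -0.97]
[-0.03, -0.18, -0.36] [-0.48, 0.28, 0.74] at [0.433, -0.078, 0.291] axis [0.15, -0.23, -0.96]
[0.02, -0.17, -0.33] [-0.45, 0.28, 0.76] at [0.434, -0.083, 0.281] axis [0.14, -0.27, -0.95]
[0.07, -0.14, -0.3] [-0.41, 0.27, 0.78] at [0.436, -0.087, 0.272] axis [0.14, -0.32, -0.94]
[0.11, -0.11, -0.28] [-0.38, 0.26, 0.79] at [0.439, -0.09, 0.263] axis [0.14, -0.35, -0.92]
[0.15, -0.07, -0.27] [-0.35, 0.24, 0.81] at [0.444, -0.093, 0.255] axis [0.15, -0.38, -0.91]
[0.19, -0.02, -0.26] [-0.32, 0.23, 0.83] at [0.449, -0.093, 0.248] axis [0.17, -0.41, -0.9]
[0.22, 0.03, -0.25] [-0.29, 0.21, 0.84] at [0.456, -0.092, 0.24] axis [0.2, -0.42, -0.89]
[0.25, 0.09, -0.24] [-0.26, 0.19, 0.85] at [0.464, -0.089, 0.233] axis [0.22, -0.43, -
[... 392 characters left out ...]
0.14, 0.05, 0.89] at [0.504, -0.047, 0.203] axis [0.41, -0.34, -0.84]
[0.24, 0.47, -0.13] [-0.12, 0.02, 0.89] at [0.511, -0.033, 0.199] axis [0.46, -0.3, -0.84]
[0.21, 0.52, -0.08] [-0.1, -0.02, 0.89] at [0.518, -0.017, 0.196] axis [0.49, -0.25, -0.83]
[0.17, 0.57, -0.03] [-0.08, -0.06, 0.89] at [0.523, -0.0, 0.195] axis [0.53, -0.19, -0.83]
[0.13, 0.61, 0.02] [-0.06, -0.1, 0.88] at [0.526, 0.018, 0.196] axis [0.56, -0.12, -0.82]
[0.08, 0.65, 0.09] [-0.05, -0.15, 0.87] at [0.529, 0.037, 0.199] axis [0.59, -0.05, -0.8]
[0.03, 0.67, 0.16] [-0.04, -0.2, 0.87] at [0.53, 0.057, 0.204] axis [0.62, 0.02, -0.78]
[-0.03, 0.68, 0.23] [-0.03, -0.25, 0.85] at [0.529, 0.078, 0.21] axis [0.64, 0.1, -0.76]
```

```bash
python3 -m handwheel '[{"x":-0.4,"y":0.6,"z":0,"rx":0,"ry":0,"rz":0,"fingers":-1},{"x":-0.3,"y":0.9,"z":0,"rx":0,"ry":0,"rz":0,"fingers":-1},{"x":0,"y":0.9,"z":0,"rx":0,"ry":0,"rz":0,"fingers":-1},{"x":0,"y":0.9,"z":0,"rx":0,"ry":0,"rz":0,"fingers":-1},{"x":0,"y":0.9,"z":0,"rx":0,"ry":0,"rz":0,"fingers":-1},{"x":0,"y":0,"z":0,"rx":0,"ry":0,"rz":0,"fingers":-1}]'
python3 - <<'E'
from path import *
q=env.sense()['qpos'];print(q);qb=np.array([31,30,-61,134,115,33,-24.])
show([q+(qb-q)*t for t in np.linspace(0,1,25)])
E
```

```text
time_s: 9.6
tcp_pos: [0.4414, 0.0686, 0.3586]
orientation: [-179.5, -18.8, 10.1]
force: [0.3, -0.2, 0.1]
finger_gap: 0.093
finger_force: 0.0
[-40.89539988   1.15178545  30.21825833 115.0754917   -1.27013914
  45.15735522 -89.84410679]
[0.02, -0.34, -0.43] [-0.67, 0.07, 0.65] at [0.427, 0.066, 0.346] axis [0.31, -0.01, -0.95]
[0.05, -0.34, -0.39] [-0.65, 0.09, 0.67] at [0.429, 0.056, 0.334] axis [0.3, -0.07, -0.95]
[0.08, -0.33, -0.36] [-0.62, 0.12, 0.69] at [0.431, 0.046, 0.323] axis [0.29, -0.13, -0.95]
[0.1, -0.31, -0.33] [-0.59, 0.14, 0.71] at [0.434, 0.037, 0.313] axis [0.29, -0.18, -0.94]
[0.12, -0.29, -0.31] [-0.56, 0.16, 0.73] at [0.438, 0.029, 0.304] axis [0.29, -0.23, -0.93]
[0.15, -0.26, -0.29] [-0.52, 0.17, 0.74] at [0.442, 0.021, 0.295] axis [0.29, -0.27, -0.92]
[0.17, -0.23, -0.28] [-0.49, 0.19, 0.76] at [0.447, 0.014, 0.287] axis [0.3, -0.3, -0.91]
[0.19, -0.19, -0.27] [-0.46, 0.2, 0.77] at [0.453, 0.008, 0.279] axis [0.31, -0.33, -0.89]
[0.2, -0.16, -0.27] [-0.43, 0.2, 0.78] at [0.459, 0.003, 0.271] axis [0.32, -0.35, -0.88]
[0.21, -0.12, -0.26] [-0.4, 0.2, 0.79] at [0
[... 608 characters left out ...]
] [-0.22, 0.09, 0.83] at [0.51, 0.012, 0.213] axis [0.49, -0.27, -0.83]
[0.16, 0.23, -0.16] [-0.2, 0.06, 0.84] at [0.515, 0.019, 0.209] axis [0.52, -0.23, -0.82]
[0.14, 0.26, -0.12] [-0.18, 0.02, 0.84] at [0.519, 0.027, 0.205] axis [0.54, -0.18, -0.82]
[0.12, 0.3, -0.08] [-0.16, -0.02, 0.83] at [0.523, 0.036, 0.203] axis [0.56, -0.14, -0.82]
[0.09, 0.32, -0.03] [-0.15, -0.07, 0.83] at [0.525, 0.046, 0.202] axis [0.58, -0.08, -0.81]
[0.07, 0.34, 0.03] [-0.13, -0.11, 0.82] at [0.527, 0.056, 0.203] axis [0.6, -0.02, -0.8]
[0.04, 0.36, 0.09] [-0.12, -0.16, 0.81] at [0.528, 0.067, 0.206] axis [0.62, 0.04, -0.78]
[0.0, 0.36, 0.16] [-0.11, -0.21, 0.8] at [0.529, 0.078, 0.21] axis [0.64, 0.1, -0.76]
```

```bash
python3 -m handwheel '[{"x":0,"y":0,"z":-0.43,"rx":-0.67,"ry":0.07,"rz":0.65,"fingers":-0.2},{"x":0.05,"y":0,"z":-0.39,"rx":-0.65,"ry":0.09,"rz":0.67,"fingers":-0.2},{"x":0.08,"y":0,"z":-0.36,"rx":-0.62,"ry":0.12,"rz":0.69,"fingers":-0.2},{"x":0.1,"y":0,"z":-0.33,"rx":-0.59,"ry":0.14,"rz":0.71,"fingers":-0.2},{"x":0.12,"y":0,"z":-0.31,"rx":-0.56,"ry":0.16,"rz":0.73,"fingers":-0.2},{"x":0.15,"y":0,"z":-0.29,"rx":-0.52,"ry":0.17,"rz":0.74,"fingers":-0.2},{"x":0.17,"y":0,"z":-0.28,"rx":-0.49,"ry":0.19,"rz":0.76,"fingers":-0.2},{"x":0.19,"y":0,"z":-0.27,"rx":-0.46,"ry":0.2,"rz":0.77,"fingers":-0.2}]'
python3 - <<'E'
from path import *
q=env.sense()['qpos'];print(q.round(0));qb=np.array([31,30,-61,134,115,33,-24.])
show([q+(qb-q)*t for t in np.linspace(0,1,17)])
E
```

```text
time_s: 10.4
tcp_pos: [0.4681, 0.064, 0.2787]
orientation: [155.4, 10.4, 63.8]
force: [-0.3, 0.8, 0.1]
finger_gap: 0.0556
finger_force: 0.0
[-46.  14.  24. 118.  28.  43. -66.]
[0.21, -0.36, -0.33] [-0.49, 0.24, 0.76] at [0.459, 0.066, 0.267] axis [0.3, -0.37, -0.88]
[0.22, -0.32, -0.32] [-0.45, 0.25, 0.78] at [0.465, 0.057, 0.257] axis [0.31, -0.39, -0.86]
[0.23, -0.27, -0.32] [-0.41, 0.25, 0.79] at [0.472, 0.049, 0.248] axis [0.33, -0.41, -0.85]
[0.23, -0.22, -0.31] [-0.36, 0.25, 0.8] at [0.479, 0.042, 0.238] axis [0.35, -0.41, -0.84]
[0.23, -0.16, -0.31] [-0.32, 0.24, 0.82] at [0.486, 0.037, 0.229] axis [0.37, -0.41, -0.84]
[0.22, -0.11, -0.3] [-0.28, 0.23, 0.83] at [0.493, 0.034, 0.22] axis [0.39, -0.4, -0.83]
[0.21, -0.05, -0.28] [-0.24, 0.21, 0.84] at [0.499, 0.033, 0.212] axis [0.41, -0.38, -0.83]
[0.2, 0.0, -0.25] [-0.2, 0.18, 0.84] at [0.505, 0.033, 0.204] axis [0.43, -0.35, -0.83]
[0.18, 0.06, -0.22] [-0.17, 0.14, 0.85] at [0.511, 0.035, 0.198] axis [0.46, -0.31, -0.83]
[0.16, 0.11, -0.17] [-0.14, 0.09, 0.85] at [0.516, 0.038, 0.193] axis [0.48, -0.27, -0.83]
[0.14, 0.15, -0.11] [-0.11, 0.04, 0.85] at [0.52, 0.042, 0.189] axis [0.51, -0.22, -0.83]
[0.12, 0.19, -0.04] [-0.09, -0.01, 0.85] at [0.523, 0.048, 0.188] axis [0.54, -0.16, -0.83]
[0.09, 0.22, 0.04] [-0.07, -0.07, 0.85] at [0.526, 0.055, 0.189] axis [0.56, -0.1, -0.82]
[0.06, 0.25, 0.13] [-0.06, -0.14, 0.84] at [0.528, 0.062, 0.193] axis [0.59, -0.04, -0.81]
[0.03, 0.26, 0.23] [-0.06, -0.21, 0.83] at [0.529, 0.07, 0.2] axis [0.61, 0.03, -0.79]
[-0.01, 0.26, 0.34] [-0.06, -0.28, 0.81] at [0.529, 0.078, 0.21] axis [0.64, 0.1, -0.76]
```

```bash
python3 -m handwheel '[{"x":0.1,"y":-0.2,"z":-0.3,"rx":-0.49,"ry":0.24,"rz":0.76,"fingers":-0.2},{"x":0.1,"y":-0.2,"z":-0.3,"rx":-0.45,"ry":0.25,"rz":0.78,"fingers":-0.2},{"x":0.1,"y":-0.2,"z":-0.3,"rx":-0.41,"ry":0.25,"rz":0.79,"fingers":-0.2},{"x":0.1,"y":-0.2,"z":-0.3,"rx":-0.36,"ry":0.25,"rz":0.8,"fingers":-0.2},{"x":0.1,"y":-0.1,"z":-0.2,"rx":-0.32,"ry":0.24,"rz":0.82,"fingers":-0.2},{"x":0.1,"y":0,"z":-0.2,"rx":-0.28,"ry":0.23,"rz":0.83,"fingers":-0.2},{"x":0.1,"y":0,"z":-0.2,"rx":-0.24,"ry":0.21,"rz":0.84,"fingers":-0.2},{"x":0.1,"y":0,"z":-0.1,"rx":-0.2,"ry":0.18,"rz":0.84,"fingers":-0.2}]'
python3 - <<'E'
from path import *
q=env.sense()['qpos'];print(q.round(0))
for t in(35,40):
    qb,c=ik(np.array([.525,.075,.205]),rot(t,1),q,m=3,w=.05);print(t,qb.round(0),c)
qb=ik(np.array([.525,.075,.205]),rot(40,1),np.array([31,30,-61,134,115,33,-24.]),m=3,w=.02)[0]
show([q+(qb-q)*t for t in np.linspace(0,1,11)])
E
```

```text
time_s: 11.2
tcp_pos: [0.492, 0.0371, 0.2216]
orientation: [171.8, 32.3, 126.9]
force: [0.5, -0.6, 0.7]
finger_gap: 0.0559
finger_force: 0.0
[-39.  19.  19. 127.  54.  27. -30.]
35 [  9.  21. -25. 131. 119.  11. -29.] 0.0010946872792846985
40 [ 17.  23. -37. 135. 134.  21. -44.] 0.0016258507472602234
[0.1, -0.14, -0.5] [-0.31, 0.33, 0.67] at [0.479, 0.046, 0.204] axis [0.42, -0.35, -0.84]
[0.11, -0.09, -0.45] [-0.23, 0.28, 0.68] at [0.483, 0.043, 0.19] axis [0.41, -0.33, -0.85]
[0.13, -0.03, -0.39] [-0.15, 0.22, 0.7] at [0.486, 0.043, 0.178] axis [0.42, -0.31, -0.85]
[0.14, 0.03, -0.31] [-0.08, 0.15, 0.71] at [0.491, 0.043, 0.169] axis [0.43, -0.28, -0.86]
[0.16, 0.09, -0.2] [-0.02, 0.07, 0.71] at [0.495, 0.046, 0.163] axis [0.45, -0.23, -0.86]
[0.18, 0.14, -0.07] [0.04, -0.02, 0.7] at [0.501, 0.051, 0.161] axis [0.47, -0.18, -0.86]
[0.2, 0.19, 0.08] [0.09, -0.12, 0.69] at [0.507, 0.056, 0.163] axis [0.51, -0.11, -0.86]
[0.21, 0.21, 0.26] [0.12, -0.23, 0.67] at [0.513, 0.063, 0.171] axis [0.54, -0.05, -0.84]
[0.21, 0.22, 0.46] [0.15, -0.34, 0.65] at [0.519, 0.069, 0.185] axis [0.59, 0.03, -0.81]
[0.19, 0.2, 0.67] [0.15, -0.46, 0.61] at [0.525, 0.075, 0.205] axis [0.63, 0.1, -0.77]
```

```bash
python3 -m handwheel '[{"x":0.05,"y":-0.1,"z":-0.3,"rx":-0.31,"ry":0.33,"rz":0.67,"fingers":-0.2},{"x":0.1,"y":-0.05,"z":-0.3,"rx":-0.23,"ry":0.28,"rz":0.68,"fingers":-0.2},{"x":0.1,"y":0,"z":-0.3,"rx":-0.15,"ry":0.22,"rz":0.7,"fingers":-0.2},{"x":0.1,"y":0.05,"z":-0.3,"rx":-0.08,"ry":0.15,"rz":0.71,"fingers":-0.2},{"x":0.1,"y":0.1,"z":-0.2,"rx":-0.02,"ry":0.07,"rz":0.71,"fingers":-0.2},{"x":0.1,"y":0.15,"z":0,"rx":0.04,"ry":-0.02,"rz":0.7,"fingers":-0.2}]'
python3 - <<'E'
from path import *
q=env.sense()['qpos'];print(q.round(0))
for t in(35,40):
    qb,c=ik(np.array([.525,.075,.205]),rot(t,1),q,m=3,w=.05);print(t,qb.round(0),c)
show([q+(qb-q)*t for t in np.linspace(0,1,9)])
E
```

```text
time_s: 11.8
tcp_pos: [0.5086, 0.0413, 0.1796]
orientation: [-176.2, 29.8, 169.0]
force: [0.9, -0.2, 0.5]
finger_gap: 0.0559
finger_force: 0.0
[-31.  22.  19. 131.  75.   9. -10.]
35 [  9.  21. -25. 131. 119.  11. -29.] 0.0007360936713645889
40 [ 17.  23. -37. 135. 134.  21. -44.] 0.0012842123030448692
[-0.03, -0.08, -0.24] [-0.06, 0.11, 0.3] at [0.495, 0.048, 0.17] axis [0.46, -0.16, -0.87]
[0.03, -0.03, -0.14] [-0.02, 0.03, 0.31] at [0.496, 0.047, 0.166] axis [0.47, -0.14, -0.87]
[0.08, 0.02, -0.05] [0.01, -0.04, 0.32] at [0.499, 0.048, 0.164] axis [0.48, -0.12, -0.87]
[0.13, 0.07, 0.05] [0.05, -0.11, 0.33] at [0.503, 0.05, 0.166] axis [0.5, -0.09, -0.86]
[0.17, 0.13, 0.15] [0.09, -0.18, 0.34] at [0.508, 0.054, 0.17] axis [0.52, -0.05, -0.85]
[0.19, 0.18, 0.27] [0.13, -0.25, 0.34] at [0.513, 0.059, 0.178] axis [0.56, -0.0, -0.83]
[0.2, 0.24, 0.39] [0.16, -0.31, 0.35] at [0.519, 0.067, 0.19] axis [0.59, 0.05, -0.8]
[0.19, 0.28, 0.51] [0.2, -0.37, 0.35] at [0.525, 0.075, 0.205] axis [0.63, 0.1, -0.77]
```

```bash
python3 -m handwheel '[{"x":0,"y":0.1,"z":0,"rx":0,"ry":0.05,"rz":0.4,"fingers":-0.2},{"x":0.05,"y":0.1,"z":0,"rx":0,"ry":-0.05,"rz":0.4,"fingers":-0.2},{"x":0.05,"y":0.1,"z":0.05,"rx":0.05,"ry":-0.1,"rz":0.4,"fingers":-0.2},{"x":0.05,"y":0.15,"z":0.15,"rx":0.09,"ry":-0.18,"rz":0.4,"fingers":-0.2},{"x":0.1,"y":0.2,"z":0.2,"rx":0.13,"ry":-0.25,"rz":0.4,"fingers":-0.2},{"x":0.1,"y":0.2,"z":0.2,"rx":0.16,"ry":-0.31,"rz":0.35,"fingers":-0.2},{"x":0,"y":0,"z":0,"rx":0,"ry":0,"rz":0,"fingers":-0.2},{"x":0,"y":0,"z":0,"rx":0,"ry":0,"rz":0,"fingers":-0.2}]'
python3 - <<'E'
from path import *
s=env.sense();q=s['qpos'];print(q.round(0),R.from_euler('xyz',s['orientation'],degrees=True).apply([0,0,1]))
A=R.from_euler('xyz',s['orientation'],degrees=True)
for t in(30,35,40):print(t,((rot(t,1)*A.inv()).as_rotvec()/.15).round(2))
E
```

```text
time_s: 12.6
tcp_pos: [0.518, 0.0626, 0.1958]
orientation: [-179.9, 36.4, -175.5]
force: [-0.3, 0.0, -0.9]
finger_gap: 0.0558
finger_force: 0.0
[  2.  20. -17. 135. 134.  15. -50.] [ 0.59185594  0.04457354 -0.80481038]
30 [-0.08  0.74  0.54]
35 [-0.01  0.16  0.54]
40 [ 0.06 -0.41  0.54]
```

```bash
python3 - <<'E'
from h import *
from math import *
def pt(a,r,x,t=0): return W(x,.035+r*sin(a)+t*cos(a),.045+r*cos(a)-t*sin(a))
for a in(.2,.3,.4,.5,.6):
    c=np.array([proj('side',pt(a,r,x,t)) for r in(.106,.130) for x in(-.042,-.024) for t in(-.01,.01)])
    d=np.array([proj('top',pt(a,r,x,t)) for r in(.106,.130) for x in(-.042,-.024) for t in(-.01,.01)])
    print(a,'side',c.min(0).round(1),c.max(0).round(1),'top',d.min(0).round(1),d.max(0).round(1))
for a in(-.4,-.3,-.2):
    print('knob',a,[[proj(n,pt(a,.065,x)+[0,0,dz]).round(1).tolist() for x in(-.093,-.051) for dz in(-.012,.012)] for n in('side','top')])
E
python3 - <<'E'
import cv2
from rig import vision
a=vision.grab_frame('side')[:,:,::-1];b=vision.grab_frame('top')[:,:,::-1]
cv2.imwrite('pics/side6.png',a);cv2.imwrite('pics/top6.png',b)
a=cv2.resize(a[115:195,230:330],(500,400),interpolation=cv2.INTER_CUBIC);b=cv2.resize(b[110:210,190:265],(300,400),interpolation=cv2.INTER_CUBIC)
cv2.imwrite('pics/c6.png',cv2.hconcat([a,b]))
E
```

```text
0.2 side [298.  137.5] [305.3 148.8] top [212.9 140.4] [222.1 148.5]
0.3 side [297.8 134.7] [305.  145.9] top [209.2 141.3] [218.9 149.3]
0.4 side [297.5 132.3] [304.7 143.4] top [205.7 142.3] [215.8 150.1]
0.5 side [297.3 130.3] [304.4 141.2] top [202.5 143.2] [212.8 150.9]
0.6 side [297.1 128.8] [304.  139.3] top [199.5 144.3] [210.1 151.7]
knob -0.4 [[[279.9, 170.7], [280.1, 166.4], [294.5, 170.5], [295.0, 166.3]], [[237.3, 163.6], [236.9, 162.5], [235.1, 151.2], [234.6, 149.9]]]
knob -0.3 [[[279.9, 168.4], [280.1, 164.1], [294.5, 168.3], [294.9, 164.0]], [[235.4, 163.9], [235.0, 162.7], [233.3, 151.4], [232.7, 150.1]]]
knob -0.2 [[[279.9, 166.3], [280.1, 161.9], [294.5, 166.1], [294.9, 161.8]], [[233.5, 164.1], [233.0, 163.0], [231.3, 151.7], [230.8, 150.3]]]
```

View pics/c6.png

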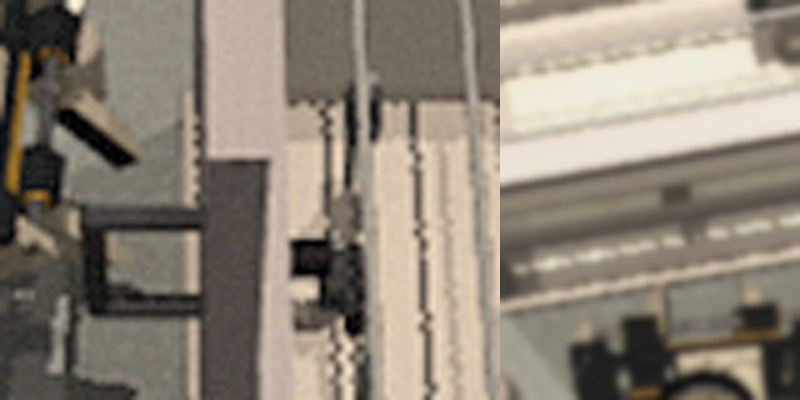

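Clamp block spans side rows 131–143, giving a≈0.43. The knob is at side row 166 and top (234,158), giving a≈-0.29. I'll check reachability along the swing, then enter.

```bash
python3 - <<'E'
from path import *
from h import W
from math import *
s=env.sense();q=s['qpos'];np.set_printoptions(precision=3,suppress=True)
for a in(-.29,0,.2,.43):
    X=W(-.082,.035+.065*sin(a),.047+.065*cos(a))
    for t in (37,40):
        q2,c=ik(X,rot(t,1),q,m=2,w=.01);print(a,X,t,q2.round(0),'%.1e'%c)
E
python3 -m handwheel '[{"x":0.3,"y":0.1,"z":-0.2,"rx":0,"ry":0,"rz":0.27,"fingers":-0.2},{"x":0.5,"y":0.1,"z":-0.45,"rx":0,"ry":-0.1,"rz":0.27,"fingers":-0.2},{"x":0.5,"y":0.1,"z":-0.45,"rx":0,"ry":-0.1,"rz":0,"fingers":-0.2},{"x":0.5,"y":0.1,"z":-0.45,"rx":0,"ry":-0.1,"rz":0,"fingers":-0.2},{"x":0,"y":0.1,"z":0,"rx":0,"ry":0,"rz":0,"fingers":-0.2},{"x":0,"y":0,"z":0,"rx":0,"ry":0,"rz":0,"fingers":-0.2}]'; python3 -c "
from rig import env;print(env.sense()['qpos'].round(0))"
```

```text
-0.29 [0.611 0.087 0.109] 37 [  6.  38. -24. 125. 144.  22. -51.] 3.1e-06
-0.29 [0.611 0.087 0.109] 40 [  8.  39. -27. 127. 149.  28. -54.] 4.6e-06
0 [0.608 0.106 0.112] 37 [  3.  37. -23. 125. 142.  22. -51.] 2.6e-06
0 [0.608 0.106 0.112] 40 [  5.  38. -26. 127. 147.  28. -55.] 4.1e-06
0.2 [0.606 0.118 0.111] 37 [  1.  37. -22. 125. 141.  23. -51.] 2.6e-06
0.2 [0.606 0.118 0.111] 40 [  3.  38. -25. 127. 145.  29. -55.] 3.9e-06
0.43 [0.604 0.132 0.106] 37 [ -1.  38. -22. 125. 140.  24. -52.] 2.7e-06
0.43 [0.604 0.132 0.106] 40 [  1.  39. -25. 127. 144.  30. -56.] 4.1e-06
time_s: 13.3
tcp_pos: [0.5713, 0.0817, 0.1487]
orientation: [-179.4, 38.9, -170.1]
force: [-1.2, -0.0, 0.1]
finger_gap: 0.056
finger_force: 0.0
[  7.  31. -26. 132. 145.  24. -53.]
```

```bash
python3 -m handwheel '[{"x":0.4,"y":0.06,"z":-0.4,"rx":0,"ry":0,"rz":0,"fingers":-0.2},{"x":0.4,"y":0.06,"z":-0.4,"rx":0,"ry":0,"rz":0,"fingers":-0.2},{"x":0.4,"y":0.06,"z":-0.4,"rx":0,"ry":0,"rz":0,"fingers":-0.2},{"x":0.1,"y":0,"z":-0.1,"rx":0,"ry":0,"rz":0,"fingers":-0.2},{"x":0,"y":0,"z":0,"rx":0,"ry":0,"rz":0,"fingers":-0.2}]'
python3 -m handwheel '[{"x":0,"y":0,"z":0,"rx":0,"ry":0,"rz":0,"fingers":1},{"x":0,"y":0,"z":0,"rx":0,"ry":0,"rz":0,"fingers":1},{"x":0,"y":0,"z":0,"rx":0,"ry":0,"rz":0,"fingers":1},{"x":0,"y":0,"z":0,"rx":0,"ry":0,"rz":0,"fingers":1},{"x":0,"y":0,"z":0,"rx":0,"ry":0,"rz":0,"fingers":1},{"x":0,"y":0,"z":0,"rx":0,"ry":0,"rz":0,"fingers":1},{"x":0,"y":0,"z":0,"rx":0,"ry":0,"rz":0,"fingers":1}]'
```

```text
time_s: 13.8
tcp_pos: [0.6105, 0.0856, 0.1104]
orientation: [-179.4, 39.0, -170.2]
force: [-0.3, -0.4, -0.1]
finger_gap: 0.0557
finger_force: 0.0
time_s: 14.5
tcp_pos: [0.6106, 0.0858, 0.1103]
orientation: [-179.5, 39.0, -170.3]
force: [-1.1, 1.0, 2.6]
finger_gap: 0.0234
finger_force: 30.0
```

```bash
python3 -m handwheel '[{"x":-0.035,"y":0.22,"z":0.06,"rx":0,"ry":0,"rz":0,"fingers":1},{"x":-0.035,"y":0.22,"z":0.03,"rx":0,"ry":0,"rz":0,"fingers":1},{"x":-0.035,"y":0.22,"z":0,"rx":0,"ry":0,"rz":0,"fingers":1},{"x":-0.035,"y":0.22,"z":0,"rx":0,"ry":0,"rz":0,"fingers":1},{"x":-0.035,"y":0.21,"z":-0.03,"rx":0,"ry":0,"rz":0,"fingers":1},{"x":-0.035,"y":0.21,"z":-0.06,"rx":0,"ry":0,"rz":0,"fingers":1},{"x":-0.03,"y":0.2,"z":-0.08,"rx":0,"ry":0,"rz":0,"fingers":1},{"x":0,"y":0,"z":0,"rx":0,"ry":0,"rz":0,"fingers":1},{"x":0,"y":0,"z":0,"rx":0,"ry":0,"rz":0,"fingers":1}]'
python3 - <<'E'
from h import *
from rig import env
s=env.sense();l=loc(s['tcp_pos']);print(l,np.arcsin((l[1]-.035)/.065),np.arctan2(l[1]-.035,l[2]-.048))
a=vision.grab_frame('side')[:,:,::-1];b=vision.grab_frame('top')[:,:,::-1]
cv2.imwrite('pics/side7.png',a);cv2.imwrite('pics/top7.png',b)
a=cv2.resize(a[115:195,270:330],(450,600),interpolation=cv2.INTER_CUBIC);b=cv2.resize(b[110:210,190:265],(300,400),interpolation=cv2.INTER_CUBIC)
cv2.imwrite('pics/c7.png',cv2.hconcat([a,cv2.copyMakeBorder(b,0,200,0,0,0)]))
E
```

```text
time_s: 15.4
tcp_pos: [0.6055, 0.1251, 0.1084]
orientation: [-179.0, 39.2, -170.6]
force: [-0.5, -5.5, 1.5]
finger_gap: 0.0235
finger_force: 30.0
[-0.08186921  0.05471254  0.10836084] 0.3081222791477849 0.3156587900638888
```

View pics/c7.png

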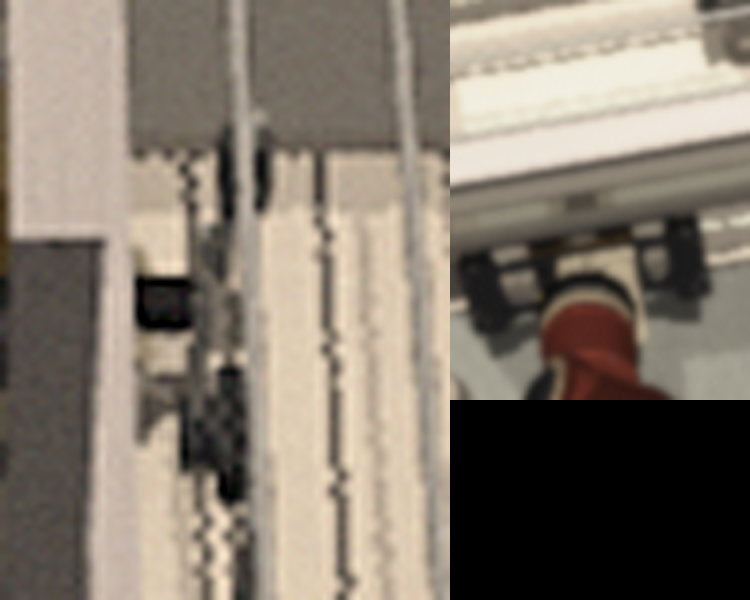

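```bash
python3 -m handwheel '[{"x":-0.025,"y":0.15,"z":-0.06,"rx":0,"ry":0,"rz":0,"fingers":1},{"x":-0.025,"y":0.14,"z":-0.06,"rx":0,"ry":0,"rz":0,"fingers":1},{"x":0,"y":0,"z":0,"rx":0,"ry":0,"rz":0,"fingers":1},{"x":0,"y":0,"z":0,"rx":0,"ry":0,"rz":0,"fingers":1}]'
python3 - <<'E'
from h import *
from rig import env
s=env.sense();l=loc(s['tcp_pos']);print(l,np.arcsin((l[1]-.035)/.065),np.arctan2(l[1]-.035,l[2]-.048))
a=vision.grab_frame('side');cv2.imwrite('pics/side8.png',a[:,:,::-1])
for n,lab in(('side7',.31),('side8',0)):
    im=cv2.imread(f'pics/{n}.png').max(2)[128:166,286:308];print(n,'cols 286..307')
    for i,r in enumerate(im):print(128+i,' '.join(f'{v:3d}' for v in r))
E
```

```text
time_s: 15.9
tcp_pos: [0.6043, 0.1331, 0.1047]
orientation: [-178.9, 39.2, -170.6]
force: [-0.5, -6.1, 2.1]
finger_gap: 0.0234
finger_force: 30.0
[-0.08183186  0.06279479  0.10467234] 0.4418496154861363 0.45597619212595936
side7 cols 286..307
128 184 122 110 115 118 119 116 116 118 119 119 113 119 113 112 149 171 133 109 115 115 121
129 179 123 117 118 120 117 118 121 117 121 120 118 120 120 111 145 172 143 135 124 120 118
130 183 124 115 120 115 119 116 118 119 118 123 117 113 116 113 149 173 164 164 140 114 122
131 181 124 116 121 120 115 119 118 117 116 119 122 124 106  93 141 180 162 146 127 118 120
132 184 117 108 114 108 114 117 117 115 118 120 116 117  87  61 135 189 160 100  82 107 115
133 180 129 108 108 106 110 113 108 106 110 109 108  99  65  61 133 187 160  93  73  87 113
134 191 128 100 111 108 104 104 111 106 104 111 112  91  43  58 128 186 160  81  68  91 104
135 186 134  81 112 151 130  83 124 141  86  87 126 140  40  42 126 189 151  41  52 118 162
136 195 175 142 160 197 175 140 159 134 111 151 172 173  43  32 121 185 143  27  45 145 208
137 195 193 190 189 190 191 1
[... 5454 characters left out ...]
 133  79  99  82 117 124  98  83 121 176 174 197 225 222
159 205 184 153 155 188 208 215 204 169  90  90  85 121 117  89  83 125 172 179 204 227 223
160 202 180 142 159 189 195 198 204 169  85  94  78 116 121  93  76 119 167 171 190 225 221
161 204 175 118 135 155 154 156 176 171  80  88 110 147 124 107 116 153 166 166 182 226 222
162 206 181 115 101  91  75  71 143 174  76  79 136 204 172 107 163 208 160 171 187 228 222
163 204 179 129 118 100  83  79 154 173  85  84 138 203 160  77 124 178 159 177 186 227 222
164 204 182 136 106  89  90  87 126 141  85  95 132 162  37  21  37 110 170 176 193 228 222
165 207 190 135  93  86  90  91  82  79  87  76 129 158  49  42  40 101 162 183 195 228 223
```

```bash
python3 -m handwheel '[{"x":-0.01,"y":0.07,"z":-0.03,"rx":0,"ry":0,"rz":0,"fingers":1},{"x":0,"y":0,"z":0,"rx":0,"ry":0,"rz":0,"fingers":1},{"x":0,"y":0,"z":0,"rx":0,"ry":0,"rz":0,"fingers":1},{"x":0,"y":0,"z":0,"rx":0,"ry":0,"rz":0,"fingers":1}]'
python3 - <<'E'
from h import *
from rig import env
s=env.sense();l=loc(s['tcp_pos']);print(l,np.arcsin((l[1]-.035)/.065),np.arctan2(l[1]-.035,l[2]-.048))
E
python3 -m handwheel '[{"x":0.01,"y":-0.1,"z":0,"rx":0,"ry":0,"rz":0,"fingers":1},{"x":0,"y":0,"z":0,"rx":0,"ry":0,"rz":0,"fingers":1}]'
```

```text
time_s: 16.35
tcp_pos: [0.604, 0.1348, 0.1041]
orientation: [-178.9, 39.2, -170.6]
force: [-0.9, -7.6, 3.7]
finger_gap: 0.0234
finger_force: 30.0
[-0.08181187  0.06456525  0.10409317] 0.47220376115139284 0.48507144700358534
time_s: 16.55
tcp_pos: [0.6041, 0.1343, 0.1043]
orientation: [-179.1, 39.2, -170.5]
force: [-0.6, -5.9, 5.3]
finger_gap: 0.0233
finger_force: 30.0
```

```bash
python3 -m handwheel '[{"x":0.01,"y":-0.1,"z":0.05,"rx":0,"ry":0,"rz":0,"fingers":1},{"x":0,"y":0,"z":0,"rx":0,"ry":0,"rz":0,"fingers":1}]'; python3 -m handwheel '[{"x":0.01,"y":-0.07,"z":0.05,"rx":0,"ry":0,"rz":0,"fingers":1},{"x":0,"y":0,"z":0,"rx":0,"ry":0,"rz":0,"fingers":1}]'
```

```text
time_s: 16.75
tcp_pos: [0.6042, 0.1333, 0.1049]
orientation: [-179.4, 39.1, -170.5]
force: [4.5, -3.5, -3.0]
finger_gap: 0.0234
finger_force: 30.0
time_s: 16.95
tcp_pos: [0.6043, 0.1325, 0.1053]
orientation: [-179.5, 39.0, -170.6]
force: [8.7, -0.3, -9.7]
finger_gap: 0.0232
finger_force: 30.0
```

```bash
cat > look.py <<'E'
from h import *
from rig import env
import sys
s=env.sense();l=loc(s['tcp_pos']);print(l.round(4),np.arcsin((l[1]-.035)/.065).round(3),np.arctan2(l[1]-.035,l[2]-.048).round(3))
n=sys.argv[1];cv2.imwrite(f'pics/{n}.png',vision.grab_frame('side')[:,:,::-1])
def edges(n):
    im=cv2.imread(f'pics/{n}.png').max(2).astype(float)
    t=im[138:152,297]; k=im[144:164,288:294].mean(1)
    th=lambda v,c,r0:[round(r0+i+(v[i]-c)/(v[i]-v[i+1]),2) for i in range(len(v)-1) if (v[i]-c)*(v[i+1]-c)<0]
    print(n,'tip',th(t,140,138)[:3],'knob',th(k,100,144))
for m in('side7','side8',n):edges(m)
E
python3 look.py side9
```

```text
[-0.0819  0.0623  0.1053] 0.433 0.444
side7 tip [np.float64(145.14)] knob [np.float64(151.36), np.float64(158.88)]
side8 tip [np.float64(142.12)] knob [np.float64(149.47), np.float64(157.28), np.float64(161.99), np.float64(162.06)]
side9 tip [np.float64(142.11)] knob [np.float64(149.56), np.float64(157.53)]
```

```bash
python3 -m handwheel '[{"x":-0.02,"y":0.18,"z":-0.1,"rx":0,"ry":0,"rz":0,"fingers":1},{"x":-0.02,"y":0.18,"z":-0.05,"rx":0,"ry":0,"rz":0,"fingers":1},{"x":0,"y":0,"z":0,"rx":0,"ry":0,"rz":0,"fingers":1},{"x":0,"y":0,"z":0,"rx":0,"ry":0,"rz":0,"fingers":1}]'; python3 look.py side10;  python3 -m handwheel '[{"x":0.01,"y":-0.13,"z":0,"rx":0,"ry":0,"rz":0,"fingers":1},{"x":0.01,"y":-0.1,"z":0,"rx":0,"ry":0,"rz":0,"fingers":1},{"x":0,"y":0,"z":0,"rx":0,"ry":0,"rz":0,"fingers":1}]'; python3 look.py side11
```

```text
time_s: 17.4
tcp_pos: [0.6032, 0.14, 0.1015]
orientation: [-179.1, 39.1, -170.5]
force: [4.0, -6.3, -1.7]
finger_gap: 0.0232
finger_force: 30.0
[-0.0818  0.0698  0.1015] 0.565 0.577
side7 tip [np.float64(145.14)] knob [np.float64(151.36), np.float64(158.88)]
side8 tip [np.float64(142.12)] knob [np.float64(149.47), np.float64(157.28), np.float64(161.99), np.float64(162.06)]
side10 tip [np.float64(139.81)] knob [np.float64(148.37), np.float64(155.83), np.float64(160.85), np.float64(162.16)]
time_s: 17.75
tcp_pos: [0.6034, 0.1386, 0.1022]
orientation: [-179.6, 39.1, -170.3]
force: [5.1, 0.2, -3.1]
finger_gap: 0.0236
finger_force: 30.1
[-0.0819  0.0684  0.1022] 0.539 0.552
side7 tip [np.float64(145.14)] knob [np.float64(151.36), np.float64(158.88)]
side8 tip [np.float64(142.12)] knob [np.float64(149.47), np.float64(157.28), np.float64(161.99), np.float64(162.06)]
side11 tip [np.float64(140.21)] knob [np.float64(148.47), np.float64(156.19), np.float64(160.88), np.float64(162.97)]
```

```bash
python3 -m handwheel '[{"x":0.02,"y":-0.2,"z":0.04,"rx":0,"ry":0,"rz":0,"fingers":1},{"x":0,"y":0,"z":0,"rx":0,"ry":0,"rz":0,"fingers":1},{"x":0,"y":0,"z":0,"rx":0,"ry":0,"rz":0,"fingers":1}]'; python3 look.py side12 | sed -n '1p;4p'
```

```text
time_s: 18.1
tcp_pos: [0.6039, 0.1361, 0.104]
orientation: [-179.8, 39.2, -170.1]
force: [7.0, 4.1, -3.3]
finger_gap: 0.0232
finger_force: 30.1
[-0.0817  0.0659  0.104 ] 0.495 0.504
side12 tip [np.float64(141.06)] knob [np.float64(149.0), np.float64(156.6), np.float64(161.87), np.float64(162.62)]
```

```bash
python3 -m handwheel '[{"x":0,"y":0.05,"z":0,"rx":0,"ry":0,"rz":0,"fingers":1},{"x":0,"y":0,"z":0,"rx":0,"ry":0,"rz":0,"fingers":-0.2},{"x":0,"y":0,"z":0,"rx":0,"ry":0,"rz":0,"fingers":-0.2},{"x":0,"y":0,"z":0,"rx":0,"ry":0,"rz":0,"fingers":-0.2},{"x":0,"y":0,"z":0,"rx":0,"ry":0,"rz":0,"fingers":-0.2},{"x":0,"y":0,"z":0,"rx":0,"ry":0,"rz":0,"fingers":-0.2},{"x":0,"y":0,"z":0,"rx":0,"ry":0,"rz":0,"fingers":-0.2}]'; python3 look.py side13 | sed -n '1p;4p'
```

```text
time_s: 18.85
tcp_pos: [0.6026, 0.1323, 0.1029]
orientation: [-179.4, 39.0, -170.3]
force: [0.5, 0.2, 0.1]
finger_gap: 0.0557
finger_force: 0.0
[-0.0836  0.0624  0.1029] 0.434 0.462
side13 tip [] knob [np.float64(148.7), np.float64(156.57), np.float64(161.78), np.float64(162.25)]
```

```bash
python3 -m handwheel '[{"x":-0.2,"y":-0.03,"z":0.2,"rx":0,"ry":0,"rz":0,"fingers":-0.2},{"x":-0.4,"y":-0.06,"z":0.4,"rx":0,"ry":0,"rz":0,"fingers":-0.2},{"x":-0.5,"y":-0.08,"z":0.5,"rx":0,"ry":0,"rz":0,"fingers":-0.2},{"x":-0.5,"y":-0.08,"z":0.5,"rx":0,"ry":0,"rz":0,"fingers":-0.2},{"x":-0.5,"y":-0.08,"z":0.5,"rx":0,"ry":0,"rz":0,"fingers":-0.2},{"x":-0.5,"y":-0.08,"z":0.5,"rx":0,"ry":0,"rz":0,"fingers":-0.2},{"x":-0.3,"y":0,"z":0.3,"rx":0,"ry":0,"rz":0,"fingers":-0.2},{"x":0,"y":0,"z":0,"rx":0,"ry":0,"rz":0,"fingers":-0.2}]'; python3 look.py side14 | sed -n 4p
python3 - <<'E'
import cv2
im=cv2.imread('pics/side14.png').max(2)[128:160,286:308]
for i,r in enumerate(im):print(128+i,' '.join(f'{v:3d}' for v in r))
from rig import env;print(env.sense()['qpos'].round(0))
E
```

```text
time_s: 19.7
tcp_pos: [0.5145, 0.1202, 0.1914]
orientation: [-179.4, 39.1, -170.2]
force: [0.8, -0.0, -1.6]
finger_gap: 0.0559
finger_force: 0.0
side14 tip [np.float64(140.9)] knob [np.float64(148.79), np.float64(156.58), np.float64(161.67)]
128 174 120 114 117 115 114 113 116 115 111 114 118 119 112 106 147 173 125 110 111 117 115
129 177 119 112 113 112 116 116 112 116 113 110 111 119 114 110 140 169 136 131 119 113 113
130 181 125 110 112 118 113 112 116 117 116 113 116 118 108 105 143 170 153 158 136 114 117
131 181 120 111 112 117 116 117 117 119 117 111 119 120 106  89 137 176 161 138 123 118 119
132 167 117 109 107 113 111 116 113 111 112 115 112 113  90  60 126 181 155 100  87  99 106
133 179 122 101 104 104 106 103 110 104 107 110 107  99  60  57 130 181 158  93  66  83 108
134 176 130 101 102 100 100 105 108 104 103 104 111  88  48  55 122 185 154  77  65  88  99
135 182 134  82 111 146 129  78 127 138  79  88 125 138  36  44 121 177 143  42  46 113 160
136 189 165 135 159 187 176 135 146 129 110 151 173 170  39  29 113 182 148  30  47 141 201
137 192 187 182 188 183 187 18
[... 1422 characters left out ...]
167 178 214 217 213
153 199 167  17  28  36  47  44  45  20  71  98  97 125 114 129 153 151 159 178 214 219 215
154 204 169   0  15  33  32  28  33  22  72 105  82 103 118  93  92 133 153 179 218 218 215
155 208 164   0   6  18   4   0   6   0  74 103  77 114 111  80  84 125 168 180 211 219 216
156 202 158   0   0   5  28  27  30  21  72  98  88 113 121  94  83 126 169 177 192 220 215
157 201 184 154 168 166 174 165 146 125  83  92  87 115 128 110  64 120 170 166 189 219 213
158 193 199 225 229 235 234 222 201 163  86  93  83 115 117  94  78 117 166 171 194 221 219
159 193 206 218 222 223 218 202 192 164  87  94  86 119 113  79  87 118 167 173 197 219 218
[ -1.  23. -24. 136. 134.  23. -52.]
```

Run:
```python
from h import *
from math import *
from scipy.optimize import brentq
def pt(a,r,x,t=0,dy=0): return W(x,.035+dy+r*sin(a)+t*cos(a),.045+r*cos(a)-t*sin(a))
row=lambda *k:proj('side',pt(*k))[1]
for dy in(-.004,-.002,0,.002,.004):
    kn=lambda a:row(a,.065,-.07,0,dy)
    tc=lambda a:row(a,.103,-.047,.0035,dy)
    def cl(a,h=.01,r0=.106,r1=.13):
        v=[row(a,r,x,t,dy) for r in(r0,r1) for t in(-h,h) for x in(-.042,-.024)];return (min(v)+max(v))/2
    f=lambda g,v:brentq(lambda a:g(a)-v,-.7,1.2)
    print(dy,'knob',[round(f(kn,v),3) for v in(155.12,153.4,152.69)],'tip',[round(f(tc,v),3) for v in(145.1,142.12,140.9)],'clamp',round(f(cl,137.25),3),round(f(lambda a:cl(a,.009),137.25),3))
```

```text
-0.004 knob [0.359, 0.498, 0.567] tip [0.291, 0.438, 0.512] clamp 0.483 0.483
-0.002 knob [0.317, 0.447, 0.509] tip [0.265, 0.406, 0.475] clamp 0.454 0.454
0 knob [0.277, 0.4, 0.457] tip [0.24, 0.376, 0.441] clamp 0.426 0.426
0.002 knob [0.239, 0.356, 0.409] tip [0.216, 0.347, 0.409] clamp 0.4 0.4
0.004 knob [0.202, 0.314, 0.365] tip [0.192, 0.319, 0.378] clamp 0.375 0.374
```

The released lever reads about 0.50 and the clamp comes out nearer 0.43–0.48. That is within tolerance with a thin margin, so I'll re-enter with the fingers half open and nudge the knob back about 3 mm.

```bash
python3 -m handwheel '[{"x":0.4,"y":0.04,"z":-0.4,"rx":0,"ry":0,"rz":0,"fingers":-0.2},{"x":0.5,"y":0.05,"z":-0.5,"rx":0,"ry":0,"rz":0,"fingers":-0.2},{"x":0.5,"y":0.05,"z":-0.5,"rx":0,"ry":0,"rz":0,"fingers":-0.2},{"x":0.5,"y":0.05,"z":-0.5,"rx":0,"ry":0,"rz":0,"fingers":-0.2},{"x":0.5,"y":0.05,"z":-0.5,"rx":0,"ry":0,"rz":0,"fingers":-0.2},{"x":0.5,"y":0.03,"z":-0.45,"rx":0,"ry":0,"rz":0,"fingers":-0.2},{"x":0,"y":0,"z":0,"rx":0,"ry":0,"rz":0,"fingers":-0.2}]'; python3 look.py side15 | sed -n '1p;4p'; python3 -m handwheel '[{"x":0.03,"y":-0.15,"z":0,"rx":0,"ry":0,"rz":0,"fingers":-0.2},{"x":0.02,"y":-0.12,"z":0,"rx":0,"ry":0,"rz":0,"fingers":-0.2},{"x":0,"y":0,"z":0,"rx":0,"ry":0,"rz":0,"fingers":-0.2}]'; python3 look.py side16 | sed -n '1p;4p'
```

```text
time_s: 20.45
tcp_pos: [0.6041, 0.1275, 0.1021]
orientation: [-179.5, 38.9, -170.4]
force: [0.1, -0.6, 0.6]
finger_gap: 0.0556
finger_force: 0.0
[-0.0828  0.0573  0.1021] 0.35 0.391
side15 tip [np.float64(140.88)] knob [np.float64(148.51), np.float64(156.64), np.float64(161.8), np.float64(162.68)]
time_s: 20.8
tcp_pos: [0.6037, 0.1199, 0.1051]
orientation: [-179.4, 39.0, -170.3]
force: [-0.5, 1.2, 0.7]
finger_gap: 0.0559
finger_force: 0.3
[-0.0845  0.0499  0.1051] 0.232 0.256
side16 tip [np.float64(141.13)] knob [np.float64(149.13), np.float64(156.6), np.float64(161.85), np.float64(162.69)]
```

```bash
python3 -m handwheel '[{"x":0.02,"y":-0.12,"z":0,"rx":0,"ry":0,"rz":0,"fingers":-0.2},{"x":0,"y":0,"z":0,"rx":0,"ry":0,"rz":0,"fingers":-0.2},{"x":0,"y":0,"z":0,"rx":0,"ry":0,"rz":0,"fingers":-0.2}]'; python3 look.py side17 | sed -n '1p;4p'
```

```text
time_s: 21.15
tcp_pos: [0.6046, 0.1179, 0.1049]
orientation: [-179.5, 39.0, -170.2]
force: [-2.4, 3.2, 2.6]
finger_gap: 0.0559
finger_force: 1.9
[-0.0839  0.0478  0.1049] 0.198 0.221
side17 tip [np.float64(141.66)] knob [np.float64(149.39), np.float64(156.85)]
```

```bash
python3 -m handwheel '[{"x":0.01,"y":-0.07,"z":0,"rx":0,"ry":0,"rz":0,"fingers":-0.2},{"x":0,"y":0,"z":0,"rx":0,"ry":0,"rz":0,"fingers":-0.2},{"x":0,"y":0,"z":0,"rx":0,"ry":0,"rz":0,"fingers":-0.2}]'; python3 look.py side18 | sed -n '1p;4p'
```

```text
time_s: 21.5
tcp_pos: [0.6053, 0.1142, 0.1045]
orientation: [-179.4, 39.0, -170.3]
force: [-0.8, 3.1, 3.1]
finger_gap: 0.0557
finger_force: 1.7
[-0.0838  0.044   0.1045] 0.14 0.159
side18 tip [np.float64(142.45)] knob [np.float64(150.17), np.float64(157.65)]
```

```bash
python3 -m handwheel '[{"x":-0.05,"y":0.35,"z":0,"rx":0,"ry":0,"rz":0,"fingers":-0.2},{"x":-0.04,"y":0.28,"z":0,"rx":0,"ry":0,"rz":0,"fingers":-0.2},{"x":0,"y":0,"z":0,"rx":0,"ry":0,"rz":0,"fingers":1},{"x":0,"y":0,"z":0,"rx":0,"ry":0,"rz":0,"fingers":1},{"x":0,"y":0,"z":0,"rx":0,"ry":0,"rz":0,"fingers":1},{"x":0,"y":0,"z":0,"rx":0,"ry":0,"rz":0,"fingers":1},{"x":0,"y":0,"z":0,"rx":0,"ry":0,"rz":0,"fingers":1},{"x":0,"y":0,"z":0,"rx":0,"ry":0,"rz":0,"fingers":1}]'; python3 look.py side19 | sed -n '1p;4p'
```

```text
time_s: 22.35
tcp_pos: [0.6026, 0.1318, 0.1042]
orientation: [-179.4, 39.0, -170.4]
force: [1.0, -2.3, -2.4]
finger_gap: 0.0231
finger_force: 30.0
[-0.0836  0.0618  0.1042] 0.426 0.446
side19 tip [np.float64(142.14)] knob [np.float64(149.74), np.float64(157.56)]
```

```bash
python3 -m handwheel '[{"x":0,"y":0,"z":0,"rx":0,"ry":0,"rz":0,"fingers":-0.2},{"x":0,"y":0,"z":0,"rx":0,"ry":0,"rz":0,"fingers":-0.2},{"x":0,"y":0,"z":0,"rx":0,"ry":0,"rz":0,"fingers":-0.2},{"x":0,"y":0,"z":0,"rx":0,"ry":0,"rz":0,"fingers":-0.2},{"x":0,"y":0,"z":0,"rx":0,"ry":0,"rz":0,"fingers":-0.2},{"x":0,"y":0,"z":0,"rx":0,"ry":0,"rz":0,"fingers":-0.2}]'; python3 look.py side20 | sed -n '1p;4p'; python3 -m handwheel '[{"x":-0.2,"y":-0.03,"z":0.2,"rx":0,"ry":0,"rz":0,"fingers":-0.2},{"x":-0.4,"y":-0.06,"z":0.4,"rx":0,"ry":0,"rz":0,"fingers":-0.2},{"x":-0.5,"y":-0.08,"z":0.5,"rx":0,"ry":0,"rz":0,"fingers":-0.2},{"x":-0.5,"y":-0.08,"z":0.5,"rx":0,"ry":0,"rz":0,"fingers":-0.2},{"x":-0.5,"y":-0.08,"z":0.5,"rx":0,"ry":0,"rz":0,"fingers":-0.2},{"x":-0.5,"y":-0.08,"z":0.5,"rx":0,"ry":0,"rz":0,"fingers":-0.2},{"x":-0.3,"y":0,"z":0.3,"rx":0,"ry":0,"rz":0,"fingers":-0.2},{"x":0,"y":0,"z":0,"rx":0,"ry":0,"rz":0,"fingers":-0.2}]'; python3 look.py side21 | sed -n 4p;python3 -c "
from rig import env;print(env.sense()['qpos'].round(1))"
```

```text
time_s: 23.0
tcp_pos: [0.6024, 0.1335, 0.1045]
orientation: [-179.4, 39.0, -170.3]
force: [-0.3, 1.5, 0.0]
finger_gap: 0.0557
finger_force: 0.0
[-0.0836  0.0635  0.1045] 0.453 0.467
side20 tip [np.float64(142.11)] knob [np.float64(149.83), np.float64(157.52)]
time_s: 23.85
tcp_pos: [0.5143, 0.1212, 0.193]
orientation: [-179.4, 39.1, -170.2]
force: [0.3, -0.2, 0.3]
finger_gap: 0.0555
finger_force: 0.0
side21 tip [np.float64(142.1)] knob [np.float64(149.8), np.float64(157.54), np.float64(162.95)]
[ -1.6  22.4 -23.5 135.9 133.9  22.5 -51.4]
```

Run:
```python
from path import *
q=env.sense()['qpos'];qm=np.array([-31,22,19,131,75,9,-10.]);
qb=np.array([-40.9,1.15,30.2,115,-1.3,45.2,-89.8])
show([q+(qb-q)*t for t in np.linspace(0,1,23)])
```

```text
[0.28, -0.49, 0.34] [0.25, -0.11, -0.92] at [0.518, 0.108, 0.201] axis [0.65, 0.02, -0.76]
[0.21, -0.49, 0.35] [0.28, -0.13, -0.92] at [0.525, 0.093, 0.212] axis [0.66, -0.04, -0.75]
[0.14, -0.48, 0.35] [0.3, -0.14, -0.91] at [0.529, 0.079, 0.222] axis [0.66, -0.1, -0.74]
[0.07, -0.47, 0.35] [0.32, -0.15, -0.9] at [0.531, 0.065, 0.233] axis [0.67, -0.15, -0.73]
[0.01, -0.45, 0.34] [0.35, -0.16, -0.89] at [0.531, 0.051, 0.243] axis [0.66, -0.2, -0.72]
[-0.05, -0.42, 0.33] [0.37, -0.17, -0.88] at [0.53, 0.039, 0.253] axis [0.65, -0.25, -0.72]
[-0.11, -0.38, 0.31] [0.39, -0.17, -0.87] at [0.526, 0.027, 0.262] axis [0.63, -0.29, -0.72]
[-0.16, -0.34, 0.29] [0.42, -0.17, -0.86] at [0.522, 0.017, 0.271] axis [0.61, -0.32, -0.72]
[-0.2, -0.28, 0.26] [0.44, -0.17, -0.85] at [0.515, 0.009, 0.279] axis [0.59, -0.35, -0.73]
[-0.24, -0.23, 0.23] [0.46, -0.17, -0.84] at [0.508, 0.002, 0.286] axis [0.56, -0.37, -0.74]
[-0.27, -0.16, 0.21] [0.49, -0.16, -0.83] at [0.5, -0.003, 0.292] axis [0.53, -0.39, -0.76]
[-0.28, -0.09, 0.18] [0.51, -0.15, -0.82] at [0.492, -0.006, 0.297] axis [0.5, -0.39, -0.7
[... 216 characters left out ...]
-0.11, -0.77] at [0.466, -0.001, 0.311] axis [0.41, -0.35, -0.84]
[-0.27, 0.19, 0.14] [0.61, -0.1, -0.75] at [0.457, 0.004, 0.315] axis [0.39, -0.32, -0.87]
[-0.25, 0.26, 0.15] [0.63, -0.08, -0.73] at [0.45, 0.012, 0.32] axis [0.37, -0.27, -0.89]
[-0.22, 0.33, 0.18] [0.66, -0.06, -0.71] at [0.443, 0.022, 0.325] axis [0.35, -0.22, -0.91]
[-0.19, 0.39, 0.21] [0.68, -0.04, -0.68] at [0.438, 0.034, 0.331] axis [0.33, -0.16, -0.93]
[-0.15, 0.44, 0.25] [0.71, -0.02, -0.66] at [0.433, 0.047, 0.339] axis [0.32, -0.1, -0.94]
[-0.12, 0.48, 0.31] [0.73, -0.0, -0.63] at [0.43, 0.061, 0.348] axis [0.32, -0.02, -0.95]
[-0.08, 0.51, 0.37] [0.75, 0.02, -0.6] at [0.427, 0.077, 0.359] axis [0.32, 0.06, -0.95]
```

```bash
python3 -m handwheel '[{"x":0,"y":-0.2,"z":0.2,"rx":0.25,"ry":-0.11,"rz":-0.92,"fingers":0.5},{"x":0,"y":-0.2,"z":0.2,"rx":0.28,"ry":-0.13,"rz":-0.92,"fingers":0.5},{"x":0,"y":-0.2,"z":0.2,"rx":0.3,"ry":-0.14,"rz":-0.91,"fingers":0.5},{"x":0,"y":-0.1,"z":0.25,"rx":0.32,"ry":-0.15,"rz":-0.9,"fingers":0.5},{"x":0,"y":-0.1,"z":0.25,"rx":0.35,"ry":-0.16,"rz":-0.89,"fingers":0.5},{"x":-0.05,"y":-0.1,"z":0.25,"rx":0.37,"ry":-0.17,"rz":-0.88,"fingers":0.5},{"x":-0.1,"y":-0.1,"z":0.25,"rx":0.39,"ry":-0.17,"rz":-0.87,"fingers":0.5},{"x":-0.1,"y":-0.1,"z":0.25,"rx":0.42,"ry":-0.17,"rz":-0.86,"fingers":0.5}]'
python3 - <<'E'
from path import *
q=env.sense()['qpos'];print(q.round(0));print(fk(q,P,S)[1].apply([0,0,1]))
A=R.from_euler('xyz',env.sense()['orientation'],degrees=True);print((rot(18)*A.inv()).as_rotvec()/.15)
qb=np.array([-40.9,1.15,30.2,115,-1.3,45.2,-89.8])
show([q+(qb-q)*t for t in np.linspace(0,1,15)])
E
```

```text
time_s: 24.7
tcp_pos: [0.5078, 0.0882, 0.2463]
orientation: [150.9, 34.8, 108.9]
force: [-0.6, -0.6, 0.2]
finger_gap: 0.0234
finger_force: 0.0
[-17.  19. -20. 130.  84.  45. -77.]
[ 0.61226983 -0.33156486 -0.71776765]
[  7.9030232   -0.131165   -10.92983587]
[-0.23, -0.53, 0.22] [0.33, -0.05, -0.88] at [0.487, 0.082, 0.25] axis [0.57, -0.37, -0.73]
[-0.27, -0.44, 0.21] [0.37, -0.07, -0.87] at [0.479, 0.069, 0.257] axis [0.53, -0.4, -0.75]
[-0.29, -0.36, 0.21] [0.41, -0.08, -0.85] at [0.471, 0.058, 0.263] axis [0.49, -0.42, -0.76]
[-0.3, -0.27, 0.2] [0.44, -0.1, -0.84] at [0.462, 0.05, 0.269] axis [0.44, -0.43, -0.79]
[-0.29, -0.18, 0.2] [0.48, -0.11, -0.82] at [0.453, 0.044, 0.275] axis [0.4, -0.43, -0.81]
[-0.27, -0.1, 0.2] [0.52, -0.11, -0.81] at [0.445, 0.041, 0.281] axis [0.37, -0.41, -0.84]
[-0.25, -0.02, 0.2] [0.55, -0.12, -0.79] at [0.437, 0.041, 0.287] axis [0.33, -0.38, -0.86]
[-0.21, 0.05, 0.22] [0.58, -0.13, -0.77] at [0.431, 0.042, 0.293] axis [0.31, -0.34, -0.89]
[-0.16, 0.11, 0.25] [0.61, -0.13, -0.75] at [0.426, 0.045, 0.301] axis [0.29, -0.29, -0.91]
[-0.11, 0.16, 0.28] [0.64, -0.13, -0.73] at [0.423, 0.05, 0.309] axis [0.28, -0.23, -0.93]
[-0.05, 0.2, 0.33] [0.67, -0.13, -0.71] at [0.421, 0.056, 0.319] axis [0.28, -0.17, -0.95]
[0.01, 0.22, 0.38] [0.7, -0.13, -0.69] at [0.422, 0.063, 0.33] axis [0.28, -0.1, -0.95]
[0.06, 0.23, 0.45] [0.73, -0.13, -0.66] at [0.424, 0.07, 0.344] axis [0.3, -0.02, -0.95]
[0.12, 0.23, 0.52] [0.75, -0.13, -0.64] at [0.427, 0.077, 0.359] axis [0.32, 0.06, -0.95]
```

```bash
python3 -m handwheel '[{"x":-0.2,"y":-0.1,"z":0.25,"rx":0.33,"ry":-0.05,"rz":-0.88,"fingers":0.5},{"x":-0.2,"y":-0.1,"z":0.25,"rx":0.37,"ry":-0.07,"rz":-0.87,"fingers":0.5},{"x":-0.2,"y":-0.1,"z":0.25,"rx":0.41,"ry":-0.08,"rz":-0.85,"fingers":0.5},{"x":-0.2,"y":-0.1,"z":0.25,"rx":0.44,"ry":-0.1,"rz":-0.84,"fingers":0.5},{"x":-0.2,"y":-0.1,"z":0.25,"rx":0.48,"ry":-0.11,"rz":-0.82,"fingers":0.5},{"x":-0.2,"y":0,"z":0.25,"rx":0.52,"ry":-0.11,"rz":-0.81,"fingers":0.5},{"x":-0.2,"y":0,"z":0.25,"rx":0.55,"ry":-0.12,"rz":-0.79,"fingers":0.5}]'; python3 -m handwheel '[{"x":-0.2,"y":0,"z":0.3,"rx":0.58,"ry":-0.13,"rz":-0.77,"fingers":0.5},{"x":-0.1,"y":0,"z":0.3,"rx":0.61,"ry":-0.13,"rz":-0.75,"fingers":0.5},{"x":-0.1,"y":0,"z":0.3,"rx":0.64,"ry":-0.13,"rz":-0.73,"fingers":0.5},{"x":0,"y":0,"z":0.4,"rx":0.67,"ry":-0.13,"rz":-0.71,"fingers":0.5},{"x":0,"y":0,"z":0.4,"rx":0.7,"ry":-0.13,"rz":-0.69,"fingers":0.5},{"x":0,"y":0,"z":0.45,"rx":0.73,"ry":-0.13,"rz":-0.66,"fingers":0.5}]'
python3 - <<'E'
from path import *
q=env.sense()['qpos'];print(q.round(0));
A=R.from_euler('xyz',env.sense()['orientation'],degrees=True)
for t in(15,18):print(((rot(t)*A.inv()).as_rotvec()/.15).round(2))
E
```

```text
time_s: 25.4
tcp_pos: [0.466, 0.0732, 0.2989]
orientation: [150.0, 8.3, 57.3]
force: [-0.9, -0.2, 0.9]
finger_gap: 0.0232
finger_force: 0.0
time_s: 26.0
tcp_pos: [0.4541, 0.073, 0.3637]
orientation: [172.8, -16.8, 17.3]
force: [0.5, -0.5, -0.6]
finger_gap: 0.0233
finger_force: 0.0
[ -3.   4. -14. 111.  11.  49. -97.]
[ 0.74  0.38 -0.73]
[ 0.81  0.04 -0.7 ]
```

```bash
python3 -m handwheel '[{"x":-0.1,"y":-0.8,"z":0,"rx":0.77,"ry":0.1,"rz":-0.72,"fingers":-1},{"x":-0.1,"y":-0.95,"z":0,"rx":0,"ry":0,"rz":0,"fingers":-1},{"x":0,"y":-0.95,"z":0,"rx":0,"ry":0,"rz":0,"fingers":-1},{"x":0,"y":-0.95,"z":0,"rx":0,"ry":0,"rz":0,"fingers":-1},{"x":0,"y":-0.9,"z":0,"rx":0,"ry":0,"rz":0,"fingers":-1},{"x":0,"y":0,"z":0,"rx":0,"ry":0,"rz":0,"fingers":-1},{"x":0,"y":0,"z":0,"rx":0,"ry":0,"rz":0,"fingers":-1},{"x":0,"y":0,"z":0,"rx":0,"ry":0,"rz":0,"fingers":-1},{"x":0,"y":0,"z":0,"rx":0,"ry":0,"rz":0,"fingers":-1}]'; python3 -c "
from rig import env;print(env.sense()['qpos'].round(0))"
```

```text
time_s: 26.9
tcp_pos: [0.4479, -0.0622, 0.3637]
orientation: [179.1, -17.4, 10.0]
force: [-0.1, -0.3, -0.0]
finger_gap: 0.09
finger_force: 0.0
[ 12.   3.  -4. 112.  -6.  49. -69.]
```

```bash
python3 -m handwheel '[{"x":0.6,"y":0.05,"z":-0.35,"rx":0,"ry":0,"rz":0,"fingers":-1},{"x":0.6,"y":0.07,"z":-0.35,"rx":0,"ry":0,"rz":0,"fingers":-1},{"x":0.6,"y":0.07,"z":-0.35,"rx":0,"ry":0,"rz":0,"fingers":-1},{"x":0.6,"y":0.06,"z":-0.35,"rx":0,"ry":0,"rz":0,"fingers":-1},{"x":0.57,"y":0.05,"z":-0.4,"rx":0,"ry":0,"rz":0,"fingers":-1},{"x":0,"y":0,"z":0,"rx":0,"ry":0,"rz":0,"fingers":-1}]'; python3 -m handwheel '[{"x":0,"y":0,"z":0,"rx":0,"ry":0,"rz":0,"fingers":1},{"x":0,"y":0,"z":0,"rx":0,"ry":0,"rz":0,"fingers":1},{"x":0,"y":0,"z":0,"rx":0,"ry":0,"rz":0,"fingers":1},{"x":0,"y":0,"z":0,"rx":0,"ry":0,"rz":0,"fingers":1},{"x":0,"y":0,"z":0,"rx":0,"ry":0,"rz":0,"fingers":1},{"x":0,"y":0,"z":0,"rx":0,"ry":0,"rz":0,"fingers":1},{"x":0,"y":0,"z":0,"rx":0,"ry":0,"rz":0,"fingers":1},{"x":0,"y":0,"z":0,"rx":0,"ry":0,"rz":0,"fingers":1},{"x":0,"y":0,"z":0,"rx":0,"ry":0,"rz":0,"fingers":1},{"x":0,"y":0,"z":0,"rx":0,"ry":0,"rz":0,"fingers":1}]';python3 -m handwheel '[{"x":0,"y":0,"z":0,"rx":0,"ry":0,"rz":0,"fingers":1},{"x":0,"y":0,"z":0,"rx":0,"ry":0,"rz":0,"fingers":1},{"x":0,"y":0,"z":0,"rx":0,"ry":0,"rz":0,"fingers":1},{"x":0,"y":0,"z":0,"rx":0,"ry":0,"rz":0,"fingers":1}]'
```

```text
time_s: 27.5
tcp_pos: [0.5377, -0.0528, 0.308]
orientation: [179.2, -17.3, 10.0]
force: [-0.6, 0.4, 0.1]
finger_gap: 0.0933
finger_force: 0.0
time_s: 28.5
tcp_pos: [0.537, -0.0545, 0.3099]
orientation: [179.1, -17.5, 9.8]
force: [-0.3, 0.7, -0.4]
finger_gap: 0.0177
finger_force: 0.0
time_s: 28.9
tcp_pos: [0.5368, -0.0532, 0.3098]
orientation: [179.2, -17.4, 9.9]
force: [-0.5, 3.1, 0.4]
finger_gap: 0.0115
finger_force: 30.0
```

```bash
python3 -m handwheel '[{"x":0,"y":0,"z":-0.3,"rx":0,"ry":0,"rz":0,"fingers":1},{"x":0,"y":0,"z":-0.5,"rx":0,"ry":0,"rz":0,"fingers":1},{"x":0,"y":0,"z":-0.5,"rx":0,"ry":0,"rz":0,"fingers":1},{"x":0,"y":0,"z":-0.5,"rx":0,"ry":0,"rz":0,"fingers":1},{"x":0,"y":0,"z":-0.5,"rx":0,"ry":0,"rz":0,"fingers":1},{"x":0,"y":0,"z":-0.5,"rx":0,"ry":0,"rz":0,"fingers":1},{"x":0,"y":0,"z":-0.5,"rx":0,"ry":0,"rz":0,"fingers":1}]';python3 -c "
from rig import env;print(env.sense()['qpos'].round(0))"; python3 -m handwheel '[{"x":0,"y":0,"z":-0.5,"rx":0,"ry":0,"rz":0,"fingers":1},{"x":0,"y":0,"z":-0.5,"rx":0,"ry":0,"rz":0,"fingers":1},{"x":0,"y":0,"z":-0.5,"rx":0,"ry":0,"rz":0,"fingers":1},{"x":0,"y":0,"z":-0.5,"rx":0,"ry":0,"rz":0,"fingers":1}]';python3 -c "
from rig import env;print(env.sense()['qpos'].round(0))"
```

```text
time_s: 29.6
tcp_pos: [0.5369, -0.0532, 0.2107]
orientation: [179.1, -17.5, 9.9]
force: [-2.2, 4.4, 3.5]
finger_gap: 0.0115
finger_force: 30.0
[  9.  21.  -5. 116.  -4.  26. -72.]
time_s: 30.0
tcp_pos: [0.5369, -0.0532, 0.1506]
orientation: [179.1, -17.5, 10.0]
force: [-2.3, 4.1, 4.5]
finger_gap: 0.0117
finger_force: 30.0
[  9.  27.  -5. 120.  -4.  16. -72.]
```

```bash
python3 -m handwheel '[{"x":0,"y":0,"z":-0.4,"rx":-0.03,"ry":0.2,"rz":0,"fingers":1},{"x":0,"y":0,"z":-0.4,"rx":-0.03,"ry":0.2,"rz":0,"fingers":1},{"x":0,"y":0,"z":-0.4,"rx":-0.03,"ry":0.2,"rz":0,"fingers":1},{"x":0,"y":0,"z":-0.3,"rx":0,"ry":0,"rz":0,"fingers":1}]';python3 -c "
from rig import env;print(env.sense()['qpos'].round(0))"; python3 -m handwheel '[{"x":0,"y":0,"z":-0.2,"rx":0,"ry":0,"rz":0,"fingers":1},{"x":0,"y":0,"z":0,"rx":0,"ry":0,"rz":0,"fingers":1}]'
```

```text
time_s: 30.4
tcp_pos: [0.5359, -0.0534, 0.1049]
orientation: [179.3, -12.0, 9.9]
force: [-3.7, 3.5, 4.4]
finger_gap: 0.0115
finger_force: 30.0
[  6.  32.  -3. 118.  -3.  18. -73.]
time_s: 30.6
tcp_pos: [0.5362, -0.0534, 0.0999]
orientation: [179.3, -12.1, 9.9]
force: [-4.0, 4.2, 4.5]
finger_gap: 0.0121
finger_force: 30.0
```

```bash
python3 -m handwheel '[{"x":0,"y":0,"z":-0.2,"rx":0,"ry":0,"rz":0,"fingers":1},{"x":0,"y":0,"z":0,"rx":0,"ry":0,"rz":0,"fingers":1}]'; python3 -m handwheel '[{"x":0,"y":0,"z":-0.2,"rx":0,"ry":0,"rz":0,"fingers":1},{"x":0,"y":0,"z":0,"rx":0,"ry":0,"rz":0,"fingers":1}]'
```

```text
time_s: 30.8
tcp_pos: [0.5373, -0.0533, 0.0966]
orientation: [179.2, -12.4, 9.9]
force: [-8.3, 4.9, 22.2]
finger_gap: 0.0114
finger_force: 30.1
time_s: 31.0
tcp_pos: [0.5388, -0.0531, 0.092]
orientation: [179.2, -12.6, 9.9]
force: [-9.3, 5.3, 28.5]
finger_gap: 0.0114
finger_force: 30.1
```

```bash
python3 -m handwheel '[{"x":0,"y":0,"z":0.1,"rx":0,"ry":0,"rz":0,"fingers":1},{"x":0,"y":0,"z":0,"rx":0,"ry":0,"rz":0,"fingers":-1},{"x":0,"y":0,"z":0,"rx":0,"ry":0,"rz":0,"fingers":-1},{"x":0,"y":0,"z":0,"rx":0,"ry":0,"rz":0,"fingers":-1},{"x":0,"y":0,"z":0,"rx":0,"ry":0,"rz":0,"fingers":-1},{"x":0,"y":0,"z":0,"rx":0,"ry":0,"rz":0,"fingers":-1},{"x":0,"y":0,"z":0,"rx":0,"ry":0,"rz":0,"fingers":-1},{"x":0,"y":0,"z":0,"rx":0,"ry":0,"rz":0,"fingers":-1},{"x":0,"y":0,"z":0,"rx":0,"ry":0,"rz":0,"fingers":-1},{"x":0,"y":0,"z":0,"rx":0,"ry":0,"rz":0,"fingers":-1}]'; python3 -m handwheel '[{"x":-0.3,"y":-0.04,"z":0.3,"rx":0,"ry":0,"rz":0,"fingers":-1},{"x":-0.5,"y":-0.07,"z":0.8,"rx":0,"ry":0,"rz":0,"fingers":-1},{"x":-0.5,"y":-0.07,"z":0.9,"rx":0,"ry":0,"rz":0,"fingers":-1},{"x":-0.5,"y":-0.07,"z":0.9,"rx":0,"ry":0,"rz":0,"fingers":-1},{"x":-0.5,"y":-0.07,"z":0.9,"rx":0,"ry":0,"rz":0,"fingers":-1},{"x":-0.5,"y":-0.07,"z":0.9,"rx":0,"ry":0,"rz":0,"fingers":-1},{"x":-0.2,"y":0,"z":0.3,"rx":0,"ry":0,"rz":0,"fingers":-1},{"x":0,"y":0,"z":0,"rx":0,"ry":0,"rz":0,"fingers":-1}]'; python3 look.py side22 | sed -n '3,4p'
python3 - <<'E'
import cv2
from h import *
cv2.imwrite('pics/top22.png',vision.grab_frame('top')[:,:,::-1])
im=cv2.imread('pics/side22.png').max(2)[188:222,254:266].mean(1);print(im.round(0).tolist())
for s in(0,.006,.01,.03):print(s,[proj('side',W(-.15,-.11,z+s)).round(1).tolist() for z in(.144,.076)])
a=cv2.imread('pics/side22.png')
cv2.imwrite('pics/fin.png',cv2.resize(a[60:290,190:390],(660,600*759//759)))
E
```

```text
time_s: 32.0
tcp_pos: [0.537, -0.0545, 0.0909]
orientation: [179.2, -12.2, 9.8]
force: [0.3, 0.1, 0.4]
finger_gap: 0.0789
finger_force: 0.0
time_s: 32.8
tcp_pos: [0.4467, -0.0664, 0.2422]
orientation: [179.1, -12.4, 9.8]
force: [0.5, 0.1, 0.1]
finger_gap: 0.093
finger_force: 0.0
side8 tip [np.float64(142.12)] knob [np.float64(149.47), np.float64(157.28), np.float64(161.99), np.float64(162.06)]
side22 tip [np.float64(142.11)] knob [np.float64(149.83), np.float64(157.52)]
[131.0, 130.0, 131.0, 131.0, 132.0, 130.0, 133.0, 133.0, 138.0, 120.0, 77.0, 68.0, 67.0, 38.0, 100.0, 142.0, 135.0, 133.0, 131.0, 130.0, 133.0, 138.0, 115.0, 57.0, 51.0, 62.0, 44.0, 104.0, 143.0, 119.0, 73.0, 64.0, 67.0, 64.0]
0 [[260.0, 200.1], [260.3, 211.0]]
0.006 [[260.0, 199.1], [260.3, 210.1]]
0.01 [[260.0, 198.4], [260.3, 209.5]]
0.03 [[259.9, 194.9], [260.2, 206.3]]look.py:4: RuntimeWarning: invalid value encountered in arcsin
  s=env.sense();l=loc(s['tcp_pos']);print(l.round(4),np.arcsin((l[1]-.035)/.065).round(3),np.arctan2(l[1]-.035,l[2]-.048).round(3))
```

View pics/fin.png

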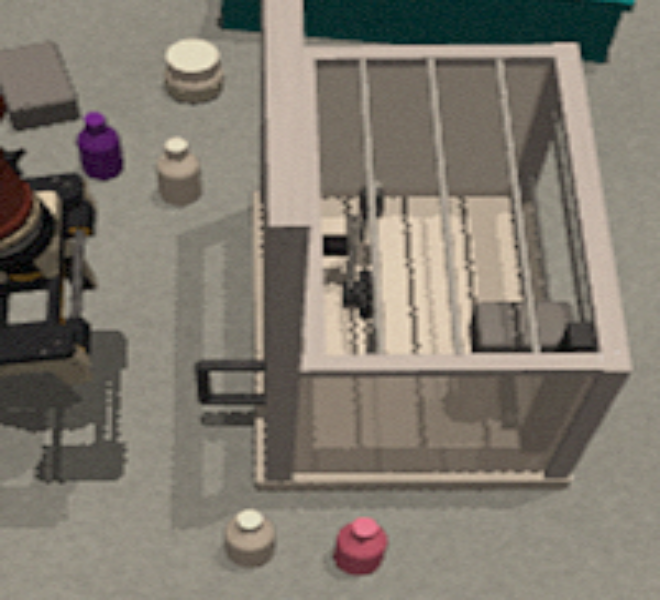

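The final view shows the handle rods at rows about 199.7 and 212.2, against 200.1 and 211.0 predicted for a closed sash. The pointer tip is still at row 142.1 beside the unmoved clamp, the bottles and jar are upright, and the gripper is clear. Handing in.

```bash
python3 -c "
from rig import job;print(job.job_done())"
```

```text
the job is handed in; nothing more can be done
None
```

I handed the job in at about 33 s with the sash fully down and the bottles and jar standing in place; the lever is at about 0.45 rad against a clamp I measured at 0.43–0.48 rad (limit 0.08), and no verdict came back.

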